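Aim and lock the deposit tablet at the dish-return counter

TASK

Aim the deposit tablet at the guests: swivel it until its screen squarely faces the post with the yellow disc, and tip it up from its lying-back position until it leans back 20 degrees from upright. Move it by its orange tab and keep off the glass. Then crank the red handle clockwise, seen from above, as far as it goes, so that the clamp jaw closes on the turntable, and leave the cups, bottle and bowl where they stand.

Things in the scene. Friction and masses are not known exactly. Their poses are not given: they have to be found in the camera images.
- stand: Fixed dark steel base plate on the counter, 150 mm (its x) by 360 mm (its y, from -285 to +75 mm), 10 mm thick. Origin: its underside, on the swivel axis; z up, x roughly away from the robot. It carries the turntable with the tablet, and at y = -230 mm a grey gearbox (60 x 70 mm, top 46 mm above the counter) with the crank.
- swivel (a joint): Swivel angle of the turntable (aluminium disc of 60 mm radius, with a yellow pointer line on the screen side) about the vertical axis through the stand's origin, rad; positive is anticlockwise from above, 0 has the screen facing the stand's +x, limits -1.2 to 1.2. Stiff with friction (about 0.25 N m): stays where it is left.
- tilt (a joint): Lean of the tablet back from upright (its top towards the robot's side, away from the screen), rad: 0 upright, 1.2 lying far back. Hinge axis horizontal through point hinge. Stiff with friction (about 0.4 N m): stays where it is left.
- pivot (a point): Point on the swivel axis, 16 mm above the counter (underside of the turntable); turns with the turntable: x is the horizontal direction that the screen faces, z up.
- hinge (a point): Middle of the tilt hinge, on the swivel axis 150 mm above the counter, behind the tablet; turns with the tablet: x is the outward normal of the screen, y along its width, z up the screen towards the orange tab.
- tab (a point): Middle of the orange grip tab, a plate 60 mm wide (y), 12 mm thick (x), that stands 45 mm up from the middle of the tablet's top edge in the tablet's plane; the point lies 20 mm below the tab's free end, 25 mm above the tablet's top edge. In the hinge frame it is at x = 28, z = 90 mm; axes as point hinge. Pinch it across its thickness, the fingers in line with the leaning tablet (-z of this frame).
- glass: The blue screen glass on the tablet's front, 184 x 112 mm; the tablet is 200 mm wide, 130 mm high, 12 mm thick, centred 28 mm in front of the hinge. Do not press on it. Origin and axes as point hinge.
- crank (a joint): Angle of the crank, rad: 0 is open (arm along the stand's -y), it turns clockwise from above to 1.8, the stop, where the jaw is on the turntable. Friction about 0.15 N m; stays where it is left.
- crank_axis (a point): On the crank's vertical axis, 46 mm above the counter, at the underside of its hub; its -y points along the arm to the handle.
- crank_handle (a point): On the axis of the upright red round handle, 20 mm in diameter, 52 mm tall (62 to 114 mm above the counter), 55 mm from the crank axis; the point lies 23 mm below the handle's top. It does not spin by itself: grasp it from above and follow the arc.
- jaw (a joint): Travel of the blue clamp jaw towards the turntable, m: 0 open, 0.011 when it touches the turntable's rim. Driven by the crank in proportion.
- yellow_post: Fixed marker post with a yellow disc (64 mm across, centre 172 mm up) on a 76 mm round foot; origin under its foot. The screen shall face this one.
- blue_post: The same with a blue disc, fixed; not to be faced.
- cup_stack: Loose stack of red cups, 84 mm across, 140 mm tall; origin under its centre. Bystander.
- bottle: Loose clear bottle with white cap, 64 mm across, 190 mm tall; origin under its centre. Bystander.
- bowl: Loose green bowl, 140 mm across, 50 mm tall; origin under its centre. Bystander.

How it is judged (in metres and radians):
On the way, in this order (a step that is already met when the one before it is completed fails the run):
1. the screen faces the yellow post and leans back 20 degrees (y of yellow_post in the frame of pivot between -0.02 and 0.02 m and x of yellow_post in the frame of pivot above 0.1 m and value of joint tilt between 0.269 and 0.429 rad), for 0.2 s.
2. the crank is at its closed stop, the tablet still set (all of step 1 and value of joint crank above 1.68 rad), for 0.2 s.
At the end, for the whole second after the job is handed in: The yellow post stands within 20 mm (about 5 degrees) of straight ahead of the screen, measured sideways from the swivel axis; the tablet leans back 20 degrees within 4.5; the crank is within 0.12 rad of its closed stop; all is at rest (all of step 2 and velocity of joint swivel between -0.05 and 0.05 rad/s and velocity of joint tilt between -0.05 and 0.05 rad/s and velocity of joint crank between -0.05 and 0.05 rad/s); the robot touches nothing.
It fails at once if the glass is pressed by the fingers (over 5 N) (contact force between the fingers and glass above 5 N).
It fails at once if cups, bottle or bowl displaced by over 30 mm or tipped (distance of any of cup_stack, bottle, bowl from where it was at the start of the episode above 0.03 m or angle between any of cup_stack, bottle, bowl's own z axis and vertical above 0.4 rad).
It also fails if it takes over 50 s, if anything falls off the work surface, if the arm or the gripper's body presses on something with over 40 N, if the wrist force passes 120 N, or if a joint passes its speed limit or range.

ROBOT

A 7-joint arm with a two-finger parallel gripper is mounted at the origin on the work surface. World frame = base frame: x ahead of the robot, y to its left, z up, the work surface at z = 0. Lengths are in mm, angles in rad, forces in N, time in s.
With the tool pointing down it reaches from about 400 to 925 mm from the base axis. Payload 4.1 kg.
Tool frame: the origin (TCP) lies at the very end of the fingers, on their centre line; the grasp point (between the pads) lies grasp_offset behind it (grasp_offset is the distance from the TCP to the grasp point, in mm); z points along the fingers, y is the direction in which the jaws open and shut (so a half turn about z gives the same grasp; the last joint's range is limited). The gripper opens to 85 mm and grips with 20 to 120 N. Pads are 22 mm wide; open, the fingers measure 114 mm over their backs; the gripper's body (76 mm by 85 mm) begins 54 mm behind the grasp point. The pads swing forward as they close: fully open they stand 13 mm farther back than shut.
Start: joints at [-1.351, 0.398, 0.045, 1.537, -0.019, 1.207, -0.051], TCP at [203.707, 617.29, 231.347] pointing down, gripper open.
Joint ranges: [-2.82, 2.82], [-0.49, 2.23], [-1.37, 1.46], [0, 2.46], [-1.36, 4.5], [0.23, 2], [-2.94, 2.94]. Speed limits (rad/s): [2.57, 2.57, 3.14, 3.14, 3.14, 3.14, 3.14].

INTERFACE

Orientations are given as a unit quaternion [w, x, y, z].
In Python, from workcell import * gives the robot as it stands.
- The arm moves only by the tool step_arm, never from a script. Its argument "deltas" is a list of rows, each an object of numbers: "fingers": the gripper's target within -1 to 1 (shut at 1, half-way at 0, fully open at -1); "dx", "dy", "dz": the shift along the tool's x, y, z in mm; "wx", "wy", "wz": the turn, a rotation vector about the tool's x, y, z in degrees. In form: [{"fingers": .., "dx": .., "dy": .., "dz": .., "wx": .., "wy": .., "wz": ..}, ...]. A call has 1 to 12 rows; each row shifts and turns the pose as measured when the row begins, along the tool's axes as they then stand; what a row does not reach is not made up. A row lasts 1/10 s, in which the tool goes at most 50 mm and 8.59 degrees, less where a joint would pass 70% of its speed; a pose out of reach is approached as far as the arm can. A call is refused whole if a number of a shift passes 50 or a number of a turn 8.59, either way. A call with a gripper value outside its range is refused whole. The fingers move at their own pace and stop on an object; the grip force is fixed at half the most. Time passes only in rows, so rows that do not move let the fingers close. It gives the time, the measured TCP pose, the force and the opening at its end, in the units of the state.
- state(): the state, without advancing time (a new reading comes with each control period).
- grab_frame(name): name is "scene" or "top" or "wrist"; returns a dict with "frame" (384x512x3 uint8, red, green, blue), "z_map" (384x512 float32, mm along the optical axis (not along the pixel's ray), 0 where there is no reading), "camera_matrix" (3x3 intrinsics, pixels), "origin" and "attitude" of the camera in the world; the wrist camera has in their place "tool_from_camera" (4x4, takes a point from camera to tool coordinates, whose origin is the TCP and whose axes are the flange's). Camera axes: x right, y up, looking along -z (the intrinsics and any distortion apply to the point x, -y, -z); pixel columns grow to the right and rows downward; lengths in mm; the calibration is good to about 2 mm. A picture is of the moment at which its call begins: read the wrist's pose just before it.
- job_done(): hands the job in, once; it reports no verdict.
Trained networks look in the newest picture that a camera, given by its name, has taken for a name from the list of things; names that differ only in an ending like _2 or _b are one class to them, and where a whole thing is asked for, a point or a joint stands for the part that bears it (a point fixed in the world has none). Each returns a list of dicts, best first, with "conf" (0 to 1); they miss things now and then, are a little off and sometimes report something else, mostly with a low value. They report only what shows in the picture. A call takes as long as a camera call.
- masks_of(query, camera): "mask" (384x512 bool, what is visible of it) and "xy" ([column, row] in pixels, amid what is visible of it).
The state is a dict: "t": time; "q": joint angles; "qvel": joint speeds; "tau": joint torques, N m; "position": TCP position; "orientation": TCP orientation; "contact_force": force on the tool from outside, world axes, zero at the start; "wrist_torque": the same for the moment, N m; "finger_gap": finger opening in mm.
Only numpy, scipy, OpenCV 4.12 (cv2) and the standard library are available. Lean on these libraries where they do the work, as an engineer would, in place of code of your own. Each camera call takes 0.05 s, during which the arm holds its last target. There are 200 camera calls.

## Working session

There is one attempt and no reset: what is moved stays moved. The work goes in short steps, Python scripts to look and compute and a tool call to move; the robot and the scene stay as the last step left them, time stands still between calls to the robot, and variables do not carry over. Pictures are saved under pics/ and viewed, about 8 in all and at most 12, crops included, and the job is handed in when it is done.

Besides the shell and the picture viewer there is one more tool, called after ">>>" as name([rows], argument=value, ...), one row to a line, values as JSON. step_arm: Moves the arm, as the interface text tells. Its arguments: {"type":"object","properties":{"deltas":{"type":"array"}},"required":["deltas"]}

```bash
ls; mkdir -p pics; cat > h.py <<'E'
from workcell import *
import numpy as np, cv2
from scipy.spatial.transform import Rotation as R
def Rq(q): return R.from_quat([q[1],q[2],q[3],q[0]]).as_matrix()
def cloud(f, st=None):
    z=f["z_map"]; K=np.array(f["camera_matrix"]); v,u=np.mgrid[0:384,0:512]
    P=np.stack([(u-K[0,2])/K[0,0]*z, -(v-K[1,2])/K[1,1]*z, -z],-1)
    if "origin" in f:
        a=np.array(f["attitude"]); A=a if a.shape==(3,3) else Rq(a)
        W=P@A.T+np.array(f["origin"])
    else:
        T=np.array(f["tool_from_camera"]); W=P@T[:3,:3].T+T[:3,3]
        W=W@Rq(st["orientation"]).T+np.array(st["position"])
    W[z==0]=np.nan
    return W
E
cat > a.py <<'E'
from h import *
s=state(); print(s)
for c in ["scene","top"]:
    f=grab_frame(c); cv2.imwrite(f"pics/{c}0.png",f["frame"][...,::-1]); W=cloud(f); np.savez(f"{c}0.npz",W=W,rgb=f["frame"])
    print(c,f["origin"],f["attitude"],f["camera_matrix"])
    for n in ["stand","tab","glass","crank_handle","crank","pivot","yellow_post","blue_post","cup_stack","bottle","bowl","jaw"]:
        for m in masks_of(n,c)[:2]:
            p=W[m["mask"]]; p=p[~np.isnan(p[:,0])]
            if len(p): print(n,round(m["conf"],2),np.round(m["xy"]),len(p),"med",np.median(p,0).round(),"lo",np.percentile(p,3,axis=0).round(),"hi",np.percentile(p,97,axis=0).round())
E
python3 a.py
```

```text
pics
{'t': 0.0, 'q': array([-1.35095057,  0.39917633,  0.04503315,  1.53788908, -0.01869286,
        1.20687608, -0.05070452]), 'qvel': array([-5.52056776e-04, -1.21200201e-03, -9.49716653e-04,  1.72166737e-03,
       -2.78539593e-05,  8.35101791e-04, -9.80361915e-04]), 'tau': array([ 1.55862472e-04, -4.75113451e+01,  1.36503562e+00, -2.54233682e+01,
        1.16595975e-02,  9.09880648e-03, -6.57706806e-06]), 'position': array([203.53932032, 616.64545461, 230.26952165]), 'orientation': array([-8.36755696e-05,  1.58693750e-01,  9.87327385e-01, -9.60129371e-04]), 'contact_force': array([-0.78503043,  0.00440316, -0.42357543]), 'wrist_torque': array([-0.02761657, -0.00613566,  0.00993699]), 'finger_gap': 84.9993380059913}
scene [1155.22236775 -536.86928419 1027.53125827] [0.86075818 0.32993498 0.13656723 0.36275014] [[438.83173248   0.         250.27553   ]
 [  0.         438.83173248 185.01620819]
 [  0.           0.           1.        ]]
stand 0.83 [232. 202.] 8017 med [550.  -7.  45.] lo [ 454. -218.    5.] hi [611. 133. 232.]
tab 0.92 [251. 164.] 3556 med [560.  51. 179.] lo [504. 
[... 2340 characters left out ...]
 [567.  57. 176.] lo [523. -27. 130.] hi [611. 142. 215.]
yellow_post 0.9 [205. 142.] 367 med [751. 157.  17.] lo [723. 128.   5.] hi [772. 189. 204.]
blue_post 0.71 [231. 202.] 1863 med [555.  61. 190.] lo [501. -31. 131.] hi [609. 148. 251.]
cup_stack 0.65 [143. 228.] 603 med [474. 334. 140.] lo [436. 298. 103.] hi [509. 373. 147.]
bottle 0.67 [132. 189.] 430 med [597. 379. 126.] lo [572. 361.  14.] hi [628. 410. 193.]
bowl 0.66 [364. 186.] 1272 med [ 624. -386.   21.] lo [ 564. -440.    1.] hi [ 683. -322.   52.]
bowl 0.16 [255. 211.] 4842 med [527. -25.  31.] lo [ 445. -207.    4.] hi [603. 141. 240.]
jaw 0.48 [269. 214.] 83 med [519. -57.  28.] lo [ 510. -104.   11.] hi [536. -43.  37.]
```

```bash
python3 - <<'E'
import cv2,numpy as np
a=cv2.imread('pics/scene0.png');b=cv2.imread('pics/top0.png')
a=cv2.resize(a[90:350,100:400],None,fx=1.33,fy=1.33*1.3); b=cv2.resize(b[120:270,110:400],(a.shape[1],int(a.shape[1]*150/290)))
cv2.imwrite('pics/v1.png',cv2.resize(np.vstack([a,b]),None,fx=.9,fy=.9))
E
python3 - <<'E'
from h import *
for c in ["scene","top"]:
    d=np.load(f"{c}0.npz");W=d["W"];rgb=d["rgb"].astype(int)
    hsv=cv2.cvtColor(d["rgb"],cv2.COLOR_RGB2HSV)
    H,S,V=[hsv[...,i].astype(int) for i in range(3)]
    def rep(n,m):
        p=W[m&~np.isnan(W[...,0])]
        if len(p): print(c,n,len(p),"mean",p.mean(0).round(),"lo",np.percentile(p,2,axis=0).round(),"hi",np.percentile(p,98,axis=0).round())
    box=(W[...,0]>400)&(W[...,0]<660)&(W[...,1]>-140)&(W[...,1]<200)
    rep("orange",box&(H>5)&(H<20)&(S>150)&(V>120)&(W[...,2]>120))
    rep("yellowline",box&(H>20)&(H<35)&(S>120)&(W[...,2]<60))
    rep("ydisc",(H>20)&(H<35)&(S>120)&(W[...,2]>120)&(W[...,0]>660))
    rep("footY",(W[...,0]>690)&(W[...,1]>80)&(W[...,1]<220)&(W[...,2]>9)&(W[...,2]<26))
    rep("red",((H<6)|(H>174))&(S>150)&(W[...,1]<-100)&(W[...,1]>-300)&(W[...,0]<640))
    rep("discAl",box&(W[...,2]>20)&(W[...,2]<40)&(W[...,1]>-20))
    g=(H>95)&(H<130)&(S>80)&box&(W[...,2]>110)
    p=W[g&~np.isnan(W[...,0])]; 
    ctr=p.mean(0); 
    for _ in range(3):
        u,s,v=np.linalg.svd(p-p.mean(0),full_matrices=False); n=v[2]*np.sign(v[2][2]); r=(p-p.mean(0))@n; p=p[abs(r)<5]
    print(c,"glass",len(p),p.mean(0).round(1),"n",n.round(3),"az",np.degrees(np.arctan2(n[1],n[0])).round(1),"lean",np.degrees(np.arcsin(n[2])).round(1))
    # stand plate
    m=(W[...,2]>5)&(W[...,2]<15)&(W[...,0]>380)&(W[...,0]<680)&(W[...,1]>-320)&(W[...,1]<180)&(V<110)
    p=W[m][:,:2].astype(np.float32); print(c,"stand",len(p),cv2.minAreaRect(p))
E
```

```text
scene orange 294 mean [511.  64. 240.] lo [495.  38. 224.] hi [526.  90. 255.]
scene yellowline 11 mean [580.  49.  33.] lo [569.  47.  30.] hi [590.  53.  36.]
scene ydisc 210 mean [757. 147. 180.] lo [749. 123. 152.] hi [763. 174. 204.]
scene footY 354 mean [758. 148.  14.] lo [723. 119.   9.] hi [789. 183.  19.]
scene red 191 mean [-525. -162. -240.] lo [-1257.  -230.  -522.] hi [ 499. -101.  116.]
scene discAl 607 mean [565.  44.  30.] lo [519. -18.  22.] hi [598. 105.  36.]
scene glass 1486 [565.5  46.6 171.5] n [ 0.753 -0.182  0.632] az -13.6 lean 39.2
scene stand 2489 ((566.4632568359375, -86.61782836914062), (428.87054443359375, 253.7930145263672), 82.87858581542969)
top orange 180 mean [511.  70. 241.] lo [495.  43. 224.] hi [528.  96. 257.]
top ydisc 58 mean [753. 150. 195.] lo [748. 128. 168.] hi [758. 177. 207.]
top footY 290 mean [767. 153.  14.] lo [712.  88.   9.] hi [951. 206.  23.]
top red 20 mean [ 490. -214.  113.] lo [ 485. -222.  101.] hi [ 495. -207.  122.]
top discAl 77 mean [502.  65.  30.] lo [483.  22.  20.] hi [530. 136.  38.]
top glass 708 [561.8  52.3 178.3] n [ 0.754 -0.186  0.63 ] az -13.9 lean 39.1
top stand 1856 ((554.479248046875, -70.23768615722656), (494.5276794433594, 252.54800415039062), 88.10702514648438)
```

View pics/v1.png

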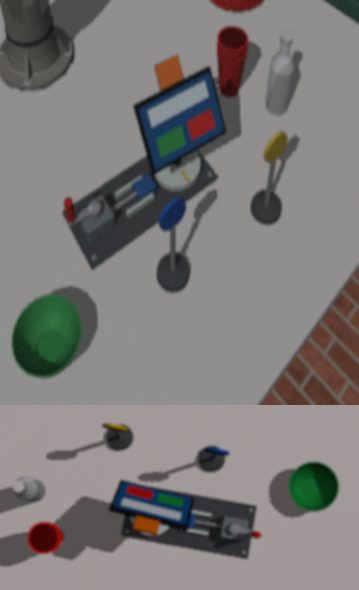

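```bash
cat >> h.py <<'E'
def axes(az,lean):
    a,l=np.radians([az,lean]); n=np.array([np.cos(a)*np.cos(l),np.sin(a)*np.cos(l),np.sin(l)])
    up=np.array([-np.cos(a)*np.sin(l),-np.sin(a)*np.sin(l),np.cos(l)]); return n,up
def tabpose(ax,az,lean,back=0,flip=1):
    """TCP pose gripping the tab; back = standoff along up"""
    n,up=axes(az,lean); g=np.array([ax[0],ax[1],150])+28*n+90*up
    z=-up; y=flip*n; x=np.cross(y,z); return g+up*(back-GO), np.stack([x,y,z],1)
def GOv():
    try: return float(grasp_offset)
    except Exception: return None
GO=GOv()
def rows(p0,R0,way,smax=45,amax=8.0):
    """way: list of (p,R); prints rows for straight moves between them"""
    p,Rm=np.array(p0),np.array(R0); k=0
    for (P,Q) in way:
        rv=R.from_matrix(Rm.T@Q).as_rotvec(degrees=True); d=np.linalg.norm(P-p)
        N=max(1,int(np.ceil(max(d/smax,np.abs(rv).max()/amax,np.linalg.norm(rv)/8.5))))
        dp=(P-p)/N
        for i in range(N):
            t=Rm.T@dp; w=rv/N; k+=1
            print(k,"d",t.round(1),"w",w.round(2),"tcp",(p+dp).round())
            p=p+dp; Rm=Rm@R.from_rotvec(w,degrees=True).as_matrix()
def here():
    s=state(); return np.array(s["position"]),Rq(s["orientation"]),s
E
python3 - <<'E'
from h import *
print("GO",GO); 
import workcell; print([x for x in dir(workcell) if x[0]!='_'])
p,Rm,s=here(); print(Rm.round(2))
ax=(540,56)
for flip in (1,-1):
  if GO is None: GO=0
  P,Q=tabpose(ax,-13.7,39,0,flip); print(flip,P.round(),np.degrees(R.from_matrix(Rm.T@Q).as_rotvec()).round())
E
```

```text
GO 18.700000000000003
['Unreachable', 'grab_frame', 'grasp_offset', 'job_done', 'masks_of', 'state']
[[-0.95  0.31  0.  ]
 [ 0.31  0.95  0.  ]
 [ 0.    0.   -1.  ]]
1 [518.  61. 223.] [-31. -29.  82.]
-1 [518.  61. 223.] [ 30. -32. -91.]
```

```bash
python3 - <<'E'
from h import *
p,Rm,s=here(); P,Q=tabpose((540,56),-13.7,39,150)
way=[(p+[0,0,130],Rm),(P+[0,0,20],Q)]
rows(p,Rm,way)
E
```

```text
1 d [  0.    0.  -43.3] w [0. 0. 0.] tcp [204. 617. 275.]
2 d [  0.    0.  -43.3] w [0. 0. 0.] tcp [204. 617. 318.]
3 d [  0.    0.  -43.3] w [0. 0. 0.] tcp [204. 617. 361.]
4 d [-29.1 -33.6   0.1] w [-2.41 -2.23  6.3 ] tcp [221. 576. 361.]
5 d [-32.6 -30.2  -0. ] w [-2.41 -2.23  6.3 ] tcp [238. 535. 361.]
6 d [-35.7 -26.5   0.1] w [-2.41 -2.23  6.3 ] tcp [255. 494. 361.]
7 d [-38.4 -22.4   0.5] w [-2.41 -2.23  6.3 ] tcp [272. 453. 361.]
8 d [-40.6 -18.1   1.2] w [-2.41 -2.23  6.3 ] tcp [289. 412. 361.]
9 d [-42.3 -13.6   2.2] w [-2.41 -2.23  6.3 ] tcp [306. 371. 361.]
10 d [-43.4  -9.    3.4] w [-2.41 -2.23  6.3 ] tcp [323. 330. 360.]
11 d [-44.   -4.4   4.8] w [-2.41 -2.23  6.3 ] tcp [340. 289. 360.]
12 d [-44.    0.2   6.4] w [-2.41 -2.23  6.3 ] tcp [357. 248. 360.]
13 d [-43.4   4.7   8.2] w [-2.41 -2.23  6.3 ] tcp [375. 207. 360.]
14 d [-42.3   9.1  10.2] w [-2.41 -2.23  6.3 ] tcp [392. 166. 360.]
15 d [-40.7  13.1  12.3] w [-2.41 -2.23  6.3 ] tcp [409. 125. 360.]
16 d [-38.5  16.9  14.4] w [-2.41 -2.23  6.3 ] tcp [426.  84. 360.]
```

>>> step_arm([
  {"fingers": -1,"dx": 0,"dy": 0,"dz": -43},
  {"fingers": -1,"dz": -43},
  {"fingers": -1,"dz": -43},
  {"fingers": -1,"dx": -29,"dy": -34,"wx": -2.4,"wy": -2.2,"wz": 6.3},
  {"fingers": -1,"dx": -33,"dy": -30,"wx": -2.4,"wy": -2.2,"wz": 6.3},
  {"fingers": -1,"dx": -36,"dy": -26,"wx": -2.4,"wy": -2.2,"wz": 6.3},
  {"fingers": -1,"dx": -38,"dy": -22,"dz": 0.5,"wx": -2.4,"wy": -2.2,"wz": 6.3},
  {"fingers": -1,"dx": -41,"dy": -18,"dz": 1,"wx": -2.4,"wy": -2.2,"wz": 6.3},
  {"fingers": -1,"dx": -42,"dy": -14,"dz": 2,"wx": -2.4,"wy": -2.2,"wz": 6.3},
  {"fingers": -1,"dx": -43,"dy": -9,"dz": 3,"wx": -2.4,"wy": -2.2,"wz": 6.3},
  {"fingers": -1,"dx": -44,"dy": -4,"dz": 5,"wx": -2.4,"wy": -2.2,"wz": 6.3},
  {"fingers": -1,"dx": -44,"dy": 0,"dz": 6,"wx": -2.4,"wy": -2.2,"wz": 6.3},
])

```text
invalid input
```

```bash
python3 - <<'E'
from h import *
p,Rm,s=here(); print(p.round(),s["q"].round(2)); P,Q=tabpose((540,56),-13.7,39,150)
rows(p,Rm,[(P+[0,0,20],Q)])
E
```

```text
[204. 617. 231.] [-1.35  0.4   0.05  1.54 -0.02  1.21 -0.05]
1 d [-27.  -31.2  -9.2] w [-2.24 -2.07  5.85] tcp [220. 579. 240.]
2 d [-30.4 -27.9  -9.3] w [-2.24 -2.07  5.85] tcp [235. 541. 250.]
3 d [-33.4 -24.3  -9.2] w [-2.24 -2.07  5.85] tcp [251. 503. 259.]
4 d [-36.  -20.4  -8.8] w [-2.24 -2.07  5.85] tcp [267. 465. 268.]
5 d [-38.2 -16.3  -8.2] w [-2.24 -2.07  5.85] tcp [283. 427. 277.]
6 d [-39.9 -12.   -7.3] w [-2.24 -2.07  5.85] tcp [299. 389. 286.]
7 d [-41.1  -7.6  -6.2] w [-2.24 -2.07  5.85] tcp [315. 351. 295.]
8 d [-41.9  -3.1  -4.9] w [-2.24 -2.07  5.85] tcp [331. 312. 305.]
9 d [-42.1   1.3  -3.4] w [-2.24 -2.07  5.85] tcp [346. 274. 314.]
10 d [-41.9   5.7  -1.8] w [-2.24 -2.07  5.85] tcp [362. 236. 323.]
11 d [-41.1  10.    0. ] w [-2.24 -2.07  5.85] tcp [378. 198. 332.]
12 d [-39.8  14.1   2. ] w [-2.24 -2.07  5.85] tcp [394. 160. 341.]
13 d [-38.1  17.9   4. ] w [-2.24 -2.07  5.85] tcp [410. 122. 350.]
14 d [-35.9  21.5   6.1] w [-2.24 -2.07  5.85] tcp [426.  84. 360.]
```

All keys are required in each row, it seems.

>>> step_arm([
  {"fingers": -1,"dx": 0,"dy": 0,"dz": -43,"wx": 0,"wy": 0,"wz": 0},
  {"fingers": -1,"dx": 0,"dy": 0,"dz": -43,"wx": 0,"wy": 0,"wz": 0},
  {"fingers": -1,"dx": 0,"dy": 0,"dz": -43,"wx": 0,"wy": 0,"wz": 0},
  {"fingers": -1,"dx": -29,"dy": -34,"dz": 0,"wx": -2.4,"wy": -2.2,"wz": 6.3},
  {"fingers": -1,"dx": -33,"dy": -30,"dz": 0,"wx": -2.4,"wy": -2.2,"wz": 6.3},
  {"fingers": -1,"dx": -36,"dy": -26,"dz": 0,"wx": -2.4,"wy": -2.2,"wz": 6.3},
  {"fingers": -1,"dx": -38,"dy": -22,"dz": 0.5,"wx": -2.4,"wy": -2.2,"wz": 6.3},
  {"fingers": -1,"dx": -41,"dy": -18,"dz": 1,"wx": -2.4,"wy": -2.2,"wz": 6.3},
  {"fingers": -1,"dx": -42,"dy": -14,"dz": 2,"wx": -2.4,"wy": -2.2,"wz": 6.3},
  {"fingers": -1,"dx": -43,"dy": -9,"dz": 3,"wx": -2.4,"wy": -2.2,"wz": 6.3},
  {"fingers": -1,"dx": -44,"dy": -4,"dz": 5,"wx": -2.4,"wy": -2.2,"wz": 6.3},
  {"fingers": -1,"dx": -44,"dy": 0,"dz": 6,"wx": -2.4,"wy": -2.2,"wz": 6.3},
])

```text
t: 2.5
position: [356.8, 239.9, 364.0]
orientation: [0.193, 0.612, 0.75, 0.161]
contact_force: [0.2, 0.8, 0.5]
finger_gap: 85.6
```

```bash
cat > b.py <<'E'
from h import *
p,Rm,s=here(); print(p.round(),s["q"].round(2)); P,Q=tabpose((540,56),-13.7,39,150)
rows(p,Rm,[(P+[0,0,20],Q)])
E
python3 b.py
```

```text
[357. 240. 364.] [-1.23 -0.33  0.14  2.09  0.53  1.18 -1.04]
1 d [-41.2   6.4   9.1] w [-2.27 -2.24  5.71] tcp [374. 201. 363.]
2 d [-40.   10.1  11.1] w [-2.27 -2.24  5.71] tcp [391. 162. 362.]
3 d [-38.3  13.5  13.1] w [-2.27 -2.24  5.71] tcp [409. 123. 361.]
4 d [-36.3  16.7  15.1] w [-2.27 -2.24  5.71] tcp [426.  84. 360.]
```

>>> step_arm([
  {"fingers": -1,"dx": -41,"dy": 6,"dz": 9,"wx": -2.3,"wy": -2.2,"wz": 5.7},
  {"fingers": -1,"dx": -40,"dy": 10,"dz": 11,"wx": -2.3,"wy": -2.2,"wz": 5.7},
  {"fingers": -1,"dx": -38,"dy": 13.5,"dz": 13,"wx": -2.3,"wy": -2.2,"wz": 5.7},
  {"fingers": -1,"dx": -36,"dy": 17,"dz": 15,"wx": -2.3,"wy": -2.2,"wz": 5.7},
])

```text
t: 2.9
position: [425.7, 76.3, 360.3]
orientation: [0.263, 0.746, 0.574, 0.212]
contact_force: [0.5, 0.5, 0.3]
finger_gap: 85.6
```

```bash
python3 b.py; cat > c.py <<'E'
import sys
from h import *
p,Rm,s=here(); f=grab_frame("wrist"); W=cloud(f,s); k=sys.argv[1]
cv2.imwrite(f"pics/w{k}.png",f["frame"][...,::-1]); np.savez(f"w{k}.npz",W=W,rgb=f["frame"])
hsv=cv2.cvtColor(f["frame"],cv2.COLOR_RGB2HSV); H,S,V=[hsv[...,i].astype(int) for i in range(3)]
m=(H>5)&(H<20)&(S>150)&(V>100)&(W[...,2]>150)
q=W[m&~np.isnan(W[...,0])]; print("orange",len(q))
for _ in range(3):
    c=q.mean(0); u,sv,v=np.linalg.svd(q-c,full_matrices=False); n=v[2]*np.sign(v[2][2]); q=q[abs((q-c)@n)<4]
print(len(q),c.round(1),"n",n.round(3),"az",np.degrees(np.arctan2(n[1],n[0])).round(1),"lean",np.degrees(np.arcsin(n[2])).round(1))
yy=np.array([-n[1],n[0],0]);yy/=np.linalg.norm(yy);up=np.cross(n,yy)
print("y range",np.percentile((q-c)@yy,[1,99]).round(1),"up range",np.percentile((q-c)@up,[1,99]).round(1))
E
python3 c.py 1
```

```text
[426.  76. 360.] [-0.99 -0.46  0.19  2.24  0.77  1.09 -1.34]
1 d [ 7.3 -1.8 -0.5] w [ 0.47 -0.13 -1.12] tcp [426.  84. 360.]
orange 887
725 [499.4  71.6 250.2] n [ 0.675 -0.169  0.718] az -14.1 lean 45.9
y range [-30.4  28.5] up range [-49.7   6.5]
```

View pics/w1.png

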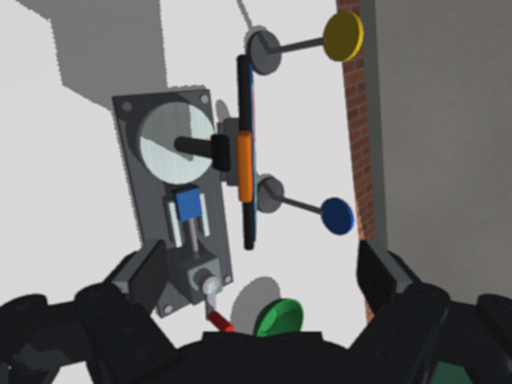

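```bash
cat > d.py <<'E'
import sys
from h import *
p,Rm,s=here(); d=np.load(f"w{sys.argv[1]}.npz"); W=d["W"]
hsv=cv2.cvtColor(d["rgb"],cv2.COLOR_RGB2HSV); H,S,V=[hsv[...,i].astype(int) for i in range(3)]
m=(H>5)&(H<20)&(S>150)&(V>100)&(W[...,2]>150)
t=(W-p)@Rm
z=t[...,2][m]; print("z pct",np.nanpercentile(z,[2,10,30,50,70,90]).round(1))
mt=m&(t[...,2]<np.nanpercentile(z,10)+6)
q=t[mt]; print("end face tool",len(q),"lo",np.percentile(q,2,axis=0).round(1),"hi",np.percentile(q,98,axis=0).round(1))
c=(np.percentile(q,2,axis=0)+np.percentile(q,98,axis=0))/2; c[2]=np.median(q[:,2])
print("end centre tool",c.round(1),"world",(p+Rm@c).round(1))
r=cv2.minAreaRect(q[:,:2].astype(np.float32)); print(r)
# slope of the front/back in tool frame using tablet edge profile (dark/blue, thin): orange y vs z
for lo in range(0,60,10):
    k=m&(t[...,2]>z[~np.isnan(z)].min()+lo)&(t[...,2]<z[~np.isnan(z)].min()+lo+10)
    if k.sum()>10: print(lo,k.sum(),np.percentile(t[k][:,1],[3,50,97]).round(1))
E
python3 d.py 1
```

```text
z pct [122.6 123.2 123.8 124.2 124.8 139.1]
end face tool 777 lo [ -8.3 -20.8 122.5] hi [ 47.6 -10.7 126.9]
end centre tool [ 19.7 -15.7 124.1] world [495.8  72.3 253.1]
((19.3716983795166, -15.806866645812988), (10.108617782592773, 58.40824890136719), 88.41358184814453)
0 780 [-20.7 -15.7 -10.7]
10 24 [-13.6 -11.  -10.1]
20 25 [-12.5 -11.2 -10.4]
30 22 [-13.  -11.6 -10.7]
40 11 [-12.  -11.2 -11. ]
50 24 [-11.5 -11.3 -10.3]
```

```bash
cat > b.py <<'E'
from h import *
p,Rm,s=here(); print(p.round(),s["q"].round(2)); 
P1,Q=tabpose((542,61),-13.7,39,100);P2,_=tabpose((542,61),-13.7,39,2)
rows(p,Rm,[(P1,Q),(P2,Q)],smax=25)
E
python3 b.py
```

```text
[426.  70. 359.] [-0.99 -0.46  0.2   2.24  0.77  1.1  -1.34]
1 d [ 6.4 -5.1 20.9] w [ 0.14  0.16 -0.52] tcp [437.  74. 339.]
2 d [ 6.4 -5.  21. ] w [ 0.14  0.16 -0.52] tcp [448.  77. 320.]
3 d [ 6.4 -4.9 21. ] w [ 0.14  0.16 -0.52] tcp [458.  81. 301.]
4 d [-0.   0.  24.5] w [-0. -0.  0.] tcp [473.  78. 282.]
5 d [-0.   0.  24.5] w [-0. -0.  0.] tcp [488.  74. 263.]
6 d [-0.   0.  24.5] w [-0. -0.  0.] tcp [503.  70. 244.]
7 d [-0.   0.  24.5] w [-0. -0.  0.] tcp [518.  67. 225.]
```

>>> step_arm([
  {"fingers": -1,"dx": 6.4,"dy": -5,"dz": 21,"wx": 0.1,"wy": 0.2,"wz": -0.5},
  {"fingers": -1,"dx": 6.4,"dy": -5,"dz": 21,"wx": 0.1,"wy": 0.2,"wz": -0.5},
  {"fingers": -1,"dx": 6.4,"dy": -5,"dz": 21,"wx": 0.1,"wy": 0.2,"wz": -0.5},
  {"fingers": -1,"dx": 0,"dy": 0,"dz": 0,"wx": 0,"wy": 0,"wz": 0},
  {"fingers": -1,"dx": 0,"dy": 0,"dz": 0,"wx": 0,"wy": 0,"wz": 0},
])

```text
t: 3.45
position: [459.3, 78.4, 300.3]
orientation: [0.261, 0.743, 0.579, 0.209]
contact_force: [-0.3, 0.5, 0.4]
finger_gap: 85.2
```

```bash
python3 c.py 2; python3 d.py 2; python3 b.py
python3 - <<'E'
from h import *
d=np.load("w2.npz"); W=d["W"]; 
hsv=cv2.cvtColor(d["rgb"],cv2.COLOR_RGB2HSV); H,S,V=[hsv[...,i].astype(int) for i in range(3)]
m=(W[...,2]>17)&(W[...,2]<40)&(V>110)&(S<60)&(abs(W[...,0]-540)<80)&(abs(W[...,1]-60)<80)
p=W[m]; print("disc",len(p),np.median(p[:,2]),cv2.minEnclosingCircle(p[:,:2].astype(np.float32)), p.min(0).round(),p.max(0).round())
m=(W[...,0]>690)&(W[...,1]>80)&(W[...,1]<230)&(W[...,2]>8)&(W[...,2]<24)
p=W[m]; print("foot",len(p)); 
if len(p)>20: print(np.median(p[:,2]),cv2.minEnclosingCircle(p[:,:2].astype(np.float32)),np.percentile(p,[2,98],axis=0).round())
E
```

```text
orange 1259
1200 [496.2  73.3 253. ] n [-0.505  0.127  0.854] az 165.9 lean 58.6
y range [-27.6  29.8] up range [-4.9  5.3]
z pct [58.7 59.2 59.7 60.1 60.6 61.4]
end face tool 1237 lo [-25.4  -6.1  58.7] hi [30.5  3.3 62.5]
end centre tool [ 2.6 -1.4 60.1] world [495.7  72.5 252.9]
((2.0825233459472656, -1.2530813217163086), (10.019500732421875, 58.939884185791016), 88.83622741699219)
0 1237 [-6.  -1.4  3.3]
[459.  78. 300.] [-0.98 -0.34  0.28  2.3   0.83  0.91 -1.39]
1 d [ 2.6 -0.9 -1.2] w [ 0.1  -0.19 -0.54] tcp [458.  81. 301.]
2 d [-0.  -0.  24.5] w [ 0.  0. -0.] tcp [473.  78. 282.]
3 d [-0.  -0.  24.5] w [ 0.  0. -0.] tcp [488.  74. 263.]
4 d [-0.  -0.  24.5] w [ 0.  0. -0.] tcp [503.  70. 244.]
5 d [-0.  -0.  24.5] w [ 0.  0. -0.] tcp [518.  67. 225.]
disc 5244 31.399396292520237 ((540.5120849609375, 60.418357849121094), 59.689537048339844) [481.   2.  22.] [600. 120.  34.]
foot 1213
13.414120960980881 ((755.0878295898438, 154.42144775390625), 36.65286636352539) [[723. 122.   9.]
 [784. 187.  18.]]
```

>>> step_arm([
  {"fingers": -1,"dx": 2.6,"dy": -1,"dz": 23,"wx": 0.1,"wy": -0.2,"wz": -0.5},
  {"fingers": -1,"dx": 0,"dy": 0,"dz": 24.5,"wx": 0,"wy": 0,"wz": 0},
  {"fingers": -1,"dx": 0,"dy": 0,"dz": 24.5,"wx": 0,"wy": 0,"wz": 0},
  {"fingers": -1,"dx": 0,"dy": 0,"dz": 18,"wx": 0,"wy": 0,"wz": 0},
  {"fingers": -1,"dx": 0,"dy": 0,"dz": 7,"wx": 0,"wy": 0,"wz": 0},
  {"fingers": -1,"dx": 0,"dy": 0,"dz": 0,"wx": 0,"wy": 0,"wz": 0},
])

```text
t: 4.1
position: [523.2, 72.0, 231.4]
orientation: [0.262, 0.74, 0.582, 0.215]
contact_force: [-0.6, -1.4, -0.4]
finger_gap: 85.3
```

```bash
cat > b.py <<'E'
from h import *
p,Rm,s=here(); print(p.round(1),s["q"].round(2),s["contact_force"].round(1),s["finger_gap"]); 
P2,Q=tabpose((541,60.5),-13.7,39,2)
rows(p,Rm,[(P2,Q)],smax=25)
E
python3 b.py
```

```text
[523.2  72.  231.4] [-0.93 -0.12  0.41  2.32  0.96  0.6  -1.47] [-0.6 -1.4 -0.4] 85.30977039850025
1 d [-7.  -7.7  2.4] w [ 0.57 -0.79 -0.24] tcp [517.  66. 225.]
```

>>> step_arm([
  {"fingers": -1,"dx": -7,"dy": -7.7,"dz": 2,"wx": 0.6,"wy": -0.8,"wz": -0.2},
  {"fingers": -1,"dx": 0,"dy": 0,"dz": 0,"wx": 0,"wy": 0,"wz": 0},
])

```text
t: 4.3
position: [516.7, 66.9, 226.2]
orientation: [0.262, 0.741, 0.582, 0.207]
contact_force: [0.5, -0.5, 0.1]
finger_gap: 85.6
```

```bash
python3 b.py
```

```text
[516.7  66.9 226.2] [-0.93 -0.12  0.41  2.33  0.96  0.61 -1.47] [ 0.5 -0.5  0.1] 85.63436707182959
1 d [-0.5 -0.4  1.7] w [ 0.02 -0.05 -0.06] tcp [517.  66. 225.]
```

>>> step_arm([
  {"fingers": 0,"dx": 0,"dy": 0,"dz": 0,"wx": 0,"wy": 0,"wz": 0},
  {"fingers": 1,"dx": 0,"dy": 0,"dz": 0,"wx": 0,"wy": 0,"wz": 0},
  {"fingers": 1,"dx": 0,"dy": 0,"dz": 0,"wx": 0,"wy": 0,"wz": 0},
  {"fingers": 1,"dx": 0,"dy": 0,"dz": 0,"wx": 0,"wy": 0,"wz": 0},
  {"fingers": 1,"dx": 0,"dy": 0,"dz": 0,"wx": 0,"wy": 0,"wz": 0},
  {"fingers": 1,"dx": 0,"dy": 0,"dz": 0,"wx": 0,"wy": 0,"wz": 0},
])

```text
t: 4.9
position: [516.1, 68.3, 227.8]
orientation: [0.261, 0.741, 0.582, 0.209]
contact_force: [-2.6, 0.3, 3.7]
finger_gap: 11.6
```

```bash
cat > e.py <<'E'
import sys
from h import *
# e.py az0 lean0 az1 lean1 n : from current pose; relative grip kept
p,Rm,s=here(); print(p.round(1),s["q"].round(2),s["contact_force"].round(1),round(s["finger_gap"],1))
n=Rm[:,1]; print("tool az",np.degrees(np.arctan2(n[1],n[0])).round(1),"lean from z",np.degrees(np.arctan2(np.hypot(*Rm[:2,2]),-Rm[2,2])).round(1))
az0,l0,az1,l1,N=map(float,sys.argv[1:6]); ax=(541,60.5); N=int(N)
P0,Q0=tabpose(ax,az0,l0); off=Q0.T@(p-P0); dR=Q0.T@Rm; print("grip offset",off.round(1))
way=[]
for i in range(1,N+1):
    P,Q=tabpose(ax,az0+(az1-az0)*i/N,l0+(l1-l0)*i/N); way.append((P+Q@off,Q@dR))
rows(p,Rm,way)
E
python3 e.py -13.7 39 23.7 20 14
```

```text
[516.1  68.3 227.8] [-0.93 -0.13  0.41  2.33  0.96  0.62 -1.47] [-2.6  0.3  3.7] 11.6
tool az -13.8 lean from z 39.1
grip offset [ 1.7  0.8 -5.6]
1 d [-1.1  1.8  0.7] w [ 1.37  1.66 -2.09] tcp [518.  67. 228.]
2 d [-1.   1.8  0.7] w [ 1.37  1.61 -2.13] tcp [519.  65. 229.]
3 d [-1.   1.8  0.7] w [ 1.37  1.56 -2.16] tcp [521.  64. 229.]
4 d [-0.9  1.8  0.7] w [ 1.37  1.5  -2.2 ] tcp [523.  63. 230.]
5 d [-0.8  1.8  0.7] w [ 1.37  1.45 -2.23] tcp [524.  62. 230.]
6 d [-0.7  1.8  0.7] w [ 1.37  1.4  -2.27] tcp [526.  62. 231.]
7 d [-0.6  1.8  0.7] w [ 1.37  1.34 -2.3 ] tcp [528.  61. 231.]
8 d [-0.5  1.8  0.7] w [ 1.37  1.29 -2.33] tcp [530.  61. 231.]
9 d [-0.4  1.8  0.7] w [ 1.37  1.23 -2.36] tcp [532.  61. 232.]
10 d [-0.3  1.7  0.7] w [ 1.37  1.18 -2.39] tcp [534.  61. 232.]
11 d [-0.2  1.7  0.7] w [ 1.37  1.12 -2.42] tcp [536.  61. 232.]
12 d [-0.1  1.7  0.7] w [ 1.37  1.06 -2.44] tcp [537.  61. 232.]
13 d [-0.1  1.7  0.7] w [ 1.37  1.   -2.47] tcp [539.  62. 232.]
14 d [0.  1.7 0.7] w [ 1.37  0.94 -2.49] tcp [541.  62. 232.]
```

>>> step_arm([
  {"fingers": 1,"dx": -1.1,"dy": 1.8,"dz": 0.7,"wx": 1.37,"wy": 1.66,"wz": -2.1},
  {"fingers": 1,"dx": -1,"dy": 1.8,"dz": 0.7,"wx": 1.37,"wy": 1.6,"wz": -2.1},
  {"fingers": 1,"dx": -1,"dy": 1.8,"dz": 0.7,"wx": 1.37,"wy": 1.56,"wz": -2.2},
  {"fingers": 1,"dx": -0.9,"dy": 1.8,"dz": 0.7,"wx": 1.37,"wy": 1.5,"wz": -2.2},
  {"fingers": 1,"dx": -0.8,"dy": 1.8,"dz": 0.7,"wx": 1.37,"wy": 1.45,"wz": -2.2},
  {"fingers": 1,"dx": 0,"dy": 0,"dz": 0,"wx": 0,"wy": 0,"wz": 0},
])

```text
t: 5.5
position: [524.4, 62.2, 230.3]
orientation: [0.193, 0.68, 0.68, 0.198]
contact_force: [2.9, 0.8, -0.3]
finger_gap: 11.1
```

```bash
python3 e.py -1 33 23.7 20 1
```

```text
[524.4  62.2 230.3] [-1.01 -0.16  0.65  2.26  0.54  0.53 -0.74] [ 2.9  0.8 -0.3] 11.1
tool az -0.1 lean from z 32.0
grip offset [ 1.5  1.8 -5.1]
1 d [0.1 4.  2. ] w [ 3.25  2.71 -5.53] tcp [529.  62. 231.]
2 d [-0.4  4.1  1.8] w [ 3.25  2.71 -5.53] tcp [533.  62. 231.]
3 d [-0.9  4.1  1.5] w [ 3.25  2.71 -5.53] tcp [538.  63. 232.]
4 d [-1.3  4.1  1.2] w [ 3.25  2.71 -5.53] tcp [542.  63. 232.]
```

```bash
python3 e.py -0.1 32 23.7 20 9
```

```text
[524.4  62.2 230.3] [-1.01 -0.16  0.65  2.26  0.54  0.53 -0.74] [ 2.9  0.8 -0.3] 11.1
tool az -0.1 lean from z 32.0
grip offset [ 1.7  0.5 -5.6]
1 d [-0.7  1.7  0.6] w [ 1.35  1.38 -2.25] tcp [526.  62. 231.]
2 d [-0.6  1.7  0.6] w [ 1.35  1.32 -2.28] tcp [528.  61. 231.]
3 d [-0.5  1.7  0.6] w [ 1.35  1.27 -2.31] tcp [530.  61. 231.]
4 d [-0.4  1.7  0.6] w [ 1.35  1.22 -2.34] tcp [532.  61. 232.]
5 d [-0.3  1.7  0.7] w [ 1.35  1.16 -2.37] tcp [534.  61. 232.]
6 d [-0.2  1.7  0.7] w [ 1.35  1.11 -2.39] tcp [535.  61. 232.]
7 d [-0.2  1.7  0.7] w [ 1.35  1.05 -2.42] tcp [537.  61. 232.]
8 d [-0.1  1.7  0.7] w [ 1.35  0.99 -2.44] tcp [539.  62. 232.]
9 d [0.  1.7 0.7] w [ 1.35  0.93 -2.46] tcp [541.  62. 232.]
```

>>> step_arm([
  {"fingers": 1,"dx": -0.7,"dy": 1.7,"dz": 0.6,"wx": 1.35,"wy": 1.4,"wz": -2.25},
  {"fingers": 1,"dx": -0.6,"dy": 1.7,"dz": 0.6,"wx": 1.35,"wy": 1.3,"wz": -2.3},
  {"fingers": 1,"dx": -0.5,"dy": 1.7,"dz": 0.6,"wx": 1.35,"wy": 1.3,"wz": -2.3},
  {"fingers": 1,"dx": -0.4,"dy": 1.7,"dz": 0.6,"wx": 1.35,"wy": 1.2,"wz": -2.3},
  {"fingers": 1,"dx": -0.3,"dy": 1.7,"dz": 0.7,"wx": 1.35,"wy": 1.2,"wz": -2.4},
  {"fingers": 1,"dx": -0.2,"dy": 1.7,"dz": 0.7,"wx": 1.35,"wy": 1.1,"wz": -2.4},
  {"fingers": 1,"dx": -0.2,"dy": 1.7,"dz": 0.7,"wx": 1.35,"wy": 1,"wz": -2.4},
  {"fingers": 1,"dx": -0.1,"dy": 1.7,"dz": 0.7,"wx": 1.35,"wy": 1,"wz": -2.4},
  {"fingers": 1,"dx": 0,"dy": 1.7,"dz": 0.7,"wx": 1.35,"wy": 0.9,"wz": -2.5},
  {"fingers": 1,"dx": 0,"dy": 0,"dz": 0,"wx": 0,"wy": 0,"wz": 0},
  {"fingers": 1,"dx": 0,"dy": 0,"dz": 0,"wx": 0,"wy": 0,"wz": 0},
])

```text
t: 6.6
position: [541.1, 62.7, 231.9]
orientation: [0.093, 0.537, 0.826, 0.144]
contact_force: [-2.2, -0.9, 3.6]
finger_gap: 11.1
```

```bash
python3 e.py 23.7 20 23.7 20 1; cat > g.py <<'E'
import sys
from h import *
for c in ["scene","top"]:
    f=grab_frame(c); W=cloud(f); k=sys.argv[1]; np.savez(f"{c}{k}.npz",W=W,rgb=f["frame"]); cv2.imwrite(f"pics/{c}{k}.png",f["frame"][...,::-1])
    hsv=cv2.cvtColor(f["frame"],cv2.COLOR_RGB2HSV); H,S,V=[hsv[...,i].astype(int) for i in range(3)]
    box=(W[...,0]>520)&(W[...,0]<640)&(W[...,1]>-70)&(W[...,1]<200)
    p=W[(H>95)&(H<130)&(S>80)&box&(W[...,2]>95)]
    if len(p)<50: print(c,"few");continue
    for _ in range(4):
        u,sv,v=np.linalg.svd(p-p.mean(0),full_matrices=False); n=v[2]*np.sign(v[2][0]); r=(p-p.mean(0))@n; p=p[abs(r)<4]
    print(c,"glass",len(p),p.mean(0).round(1),"az",np.degrees(np.arctan2(n[1],n[0])).round(1),"lean",np.degrees(np.arcsin(n[2])).round(1))
E
python3 g.py 1
```

```text
[541.1  62.7 231.9] [-1.31  0.05  1.22  2.06 -0.22  0.75  0.46] [-2.2 -0.9  3.6] 11.1
tool az 23.9 lean from z 19.7
grip offset [ 1.9  0.9 -5.3]
1 d [0. 0. 0.] w [ 0. -0.  0.] tcp [541.  63. 232.]
scene glass 586 [577.3  54.8 165.4] az 24.0 lean 19.3
top glass 177 [567.7  66.9 184.4] az 24.1 lean 19.0
```

>>> step_arm([
  {"fingers": 0,"dx": 0,"dy": 0,"dz": 0,"wx": 0,"wy": 0,"wz": 0},
  {"fingers": -0.5,"dx": 0,"dy": 0,"dz": 0,"wx": 0,"wy": 0,"wz": 0},
  {"fingers": -0.5,"dx": 0,"dy": 0,"dz": 0,"wx": 0,"wy": 0,"wz": 0},
  {"fingers": -0.5,"dx": 0,"dy": 0,"dz": -15,"wx": 0,"wy": 0,"wz": 0},
  {"fingers": -0.5,"dx": 0,"dy": 0,"dz": -30,"wx": 0,"wy": 0,"wz": 0},
  {"fingers": -1,"dx": 0,"dy": 0,"dz": -40,"wx": 0,"wy": 0,"wz": 0},
  {"fingers": -1,"dx": 0,"dy": 0,"dz": -40,"wx": 0,"wy": 0,"wz": 0},
  {"fingers": -1,"dx": 0,"dy": 0,"dz": 0,"wx": 0,"wy": 0,"wz": 0},
])

```text
t: 7.5
position: [498.4, 43.2, 352.3]
orientation: [0.093, 0.539, 0.825, 0.143]
contact_force: [1.5, -0.7, -0.2]
finger_gap: 85.5
```

```bash
python3 e.py 23.7 20 23.7 20 1|head -2; python3 g.py 2; python3 - <<'E'
from h import *
d=np.load("scene2.npz"); W=d["W"]; hsv=cv2.cvtColor(d["rgb"],cv2.COLOR_RGB2HSV); H,S,V=[hsv[...,i].astype(int) for i in range(3)]
for c in ["scene","top"]:
    d=np.load(f"{c}2.npz"); W=d["W"]; hsv=cv2.cvtColor(d["rgb"],cv2.COLOR_RGB2HSV); H,S,V=[hsv[...,i].astype(int) for i in range(3)]
    b=((H<8)|(H>172))&(S>100)&(W[...,1]<-120)&(W[...,1]>-300)&(abs(W[...,0]-500)<80)&(W[...,2]>55)
    q=W[b]; print(c,"handle",len(q),np.median(q,0).round(1),q.min(0).round(),q.max(0).round())
    b=(W[...,2]>38)&(W[...,2]<54)&(W[...,1]<-80)&(W[...,1]>-300)&(abs(W[...,0]-500)<80)
    q=W[b]; print("gearbox",len(q),np.median(q,0).round(),np.percentile(q,[3,97],axis=0).round())
p,Rm,s=here()
# camera view check
f=grab_frame("wrist"); cv2.imwrite("pics/w3.png",f["frame"][...,::-1]); W=cloud(f,s); np.savez("w3.npz",W=W,rgb=f["frame"])
hsv=cv2.cvtColor(f["frame"],cv2.COLOR_RGB2HSV); H,S,V=[hsv[...,i].astype(int) for i in range(3)]
b=((H<8)|(H>172))&(S>100)&(W[...,1]<-120)&(W[...,1]>-300)&(abs(W[...,0]-500)<80); q=W[b]
print("wrist handle",len(q))
if len(q): print(np.median(q,0).round(1),q.min(0).round(),q.max(0).round())
E
```

```text
[498.4  43.2 352.3] [-1.22 -0.33  0.87  1.95  0.26  1.08 -0.  ] [ 1.5 -0.7 -0.2] 85.5
tool az 23.7 lean from z 19.6
scene glass 403 [579.1  48.8 167.9] az 24.0 lean 18.2
top glass 201 [564.8  69.5 189.1] az 24.1 lean 19.1
scene handle 98 [ 494.7 -224.2  101.1] [ 480. -231.   67.] [ 500. -213.  118.]
gearbox 306 [ 518. -170.   45.] [[ 475. -205.   39.]
 [ 536. -136.   50.]]
top handle 28 [ 489.8 -214.1  113.2] [ 482. -226.   88.] [ 495. -205.  121.]
gearbox 253 [ 507. -156.   45.] [[ 473. -196.   39.]
 [ 534. -130.   53.]]
wrist handle 0
```

```bash
cat > k.py <<'E'
import sys
from h import *
p,Rm,s=here(); print(p.round(1),s["q"].round(2),s["contact_force"].round(1),round(s["finger_gap"],1))
x,y,z,az=map(float,sys.argv[1:5]); sm=float(sys.argv[5]) if len(sys.argv)>5 else 40
a=np.radians(az); Y=np.array([np.cos(a),np.sin(a),0]); Z=np.array([0,0,-1.]); Q=np.stack([np.cross(Y,Z),Y,Z],1)
rows(p,Rm,[(np.array([x,y,z]),Q)],smax=sm)
E
python3 k.py 490 -215 270 -9
```

```text
[496.1  43.  346.1] [-1.22 -0.33  0.88  1.95  0.25  1.07 -0.  ] [-0.5 -0.4  0.4] 85.5
1 d [-33.4 -18.3   5.2] w [ 2.64 -0.77  4.62] tcp [495.   6. 335.]
2 d [-34.7 -15.3   6.5] w [ 2.64 -0.77  4.62] tcp [494. -31. 324.]
3 d [-35.7 -12.1   7.6] w [ 2.64 -0.77  4.62] tcp [493. -68. 314.]
4 d [-36.4  -8.8   8.5] w [ 2.64 -0.77  4.62] tcp [ 493. -104.  303.]
5 d [-36.9  -5.5   9.3] w [ 2.64 -0.77  4.62] tcp [ 492. -141.  292.]
6 d [-37.1  -2.   10. ] w [ 2.64 -0.77  4.62] tcp [ 491. -178.  281.]
7 d [-36.9   1.4  10.5] w [ 2.64 -0.77  4.62] tcp [ 490. -215.  270.]
```

>>> step_arm([
  {"fingers": -1,"dx": -33,"dy": -18,"dz": 0,"wx": 2.6,"wy": -0.8,"wz": 4.6},
  {"fingers": -1,"dx": -35,"dy": -15,"dz": 6,"wx": 2.6,"wy": -0.8,"wz": 4.6},
  {"fingers": -1,"dx": -36,"dy": -12,"dz": 8,"wx": 2.6,"wy": -0.8,"wz": 4.6},
  {"fingers": -1,"dx": -36,"dy": -9,"dz": 8.5,"wx": 2.6,"wy": -0.8,"wz": 4.6},
  {"fingers": -1,"dx": -37,"dy": -5.5,"dz": 9,"wx": 2.6,"wy": -0.8,"wz": 4.6},
  {"fingers": -1,"dx": -37,"dy": -2,"dz": 10,"wx": 2.6,"wy": -0.8,"wz": 4.6},
  {"fingers": -1,"dx": -37,"dy": 1.4,"dz": 15,"wx": 2.6,"wy": -0.8,"wz": 4.6},
  {"fingers": -1,"dx": 0,"dy": 0,"dz": 0,"wx": 0,"wy": 0,"wz": 0},
  {"fingers": -1,"dx": 0,"dy": 0,"dz": 0,"wx": 0,"wy": 0,"wz": 0},
])

```text
t: 8.55
position: [467.0, -203.4, 279.4]
orientation: [0.023, 0.757, 0.653, -0.019]
contact_force: [-0.0, -0.4, -0.1]
finger_gap: 85.1
```

```bash
cat > l.py <<'E'
import sys
from h import *
p,Rm,s=here(); f=grab_frame("wrist"); W=cloud(f,s); k=sys.argv[1]
cv2.imwrite(f"pics/w{k}.png",f["frame"][...,::-1]); np.savez(f"w{k}.npz",W=W,rgb=f["frame"])
hsv=cv2.cvtColor(f["frame"],cv2.COLOR_RGB2HSV); H,S,V=[hsv[...,i].astype(int) for i in range(3)]
b=((H<8)|(H>172))&(S>100)&(W[...,1]<-80)&(W[...,1]>-320)&(abs(W[...,0]-490)<80)&(W[...,2]>55); q=W[b]
t=q[q[:,2]>np.percentile(q[:,2],95)-6]
print("handle",len(q),"top",len(t),np.median(t[:,2]).round(1),cv2.minEnclosingCircle(t[:,:2].astype(np.float32)),t.mean(0).round(1))
for n in ["crank","crank_handle"]:
    for m in masks_of(n,"wrist")[:1]: print(n,m["conf"],m["xy"],np.nanmedian(W[m["mask"]],0).round())
b=(W[...,2]>40)&(W[...,2]<52)&(abs(W[...,0]-500)<60)&(abs(W[...,1]+165)<65)&(S<70); q=W[b]
print("gearbox top",len(q),np.median(q[:,2]),cv2.minAreaRect(q[:,:2].astype(np.float32)),np.percentile(q,[2,98],axis=0).round())
E
python3 l.py 4; python3 k.py 490 -215 270 -9
```

```text
handle 393 top 273 113.4 ((496.09906005859375, -212.97628784179688), 18.45278549194336) [ 488.5 -217.6  114. ]
crank_handle 0.93 [287.2, 134.5] [ 495. -188.   62.]
gearbox top 2281 45.499064635812914 ((503.35101318359375, -166.46725463867188), (70.11283111572266, 60.00520706176758), 80.8503189086914) [[ 473. -200.   42.]
 [ 534. -131.   47.]]
[ 466.8 -204.4  279.6] [-1.54 -0.49  1.46  1.84  0.56  1.4  -0.35] [-0.2  0.4  0.3] 85.2
1 d [-6.5 24.4 10.3] w [0.55 3.4  0.46] tcp [ 490. -215.  270.]
```

View pics/w4.png

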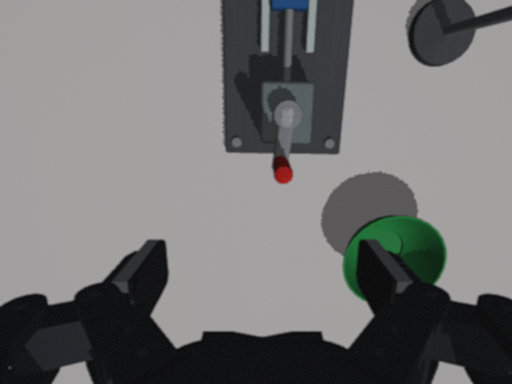

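```bash
python3 k.py 700 -200 300 -16
```

```text
[ 466.8 -204.4  279.6] [-1.54 -0.49  1.46  1.84  0.56  1.4  -0.35] [-0.2  0.4  0.3] 85.2
1 d [ 6.3 38.4 -3.4] w [0.13 0.56 1.24] tcp [ 506. -204.  283.]
2 d [ 7.2 38.2 -3.4] w [0.13 0.56 1.24] tcp [ 545. -203.  286.]
3 d [ 8.  38.  -3.4] w [0.13 0.56 1.24] tcp [ 583. -202.  290.]
4 d [ 8.9 37.8 -3.4] w [0.13 0.56 1.24] tcp [ 622. -201.  293.]
5 d [ 9.7 37.6 -3.4] w [0.13 0.56 1.24] tcp [ 661. -201.  297.]
6 d [10.6 37.4 -3.4] w [0.13 0.56 1.24] tcp [ 700. -200.  300.]
```

>>> step_arm([
  {"fingers": -1,"dx": 6,"dy": 38,"dz": -3.4,"wx": 0.1,"wy": 0.6,"wz": 1.2},
  {"fingers": -1,"dx": 7,"dy": 38,"dz": -3.4,"wx": 0.1,"wy": 0.6,"wz": 1.2},
  {"fingers": -1,"dx": 8,"dy": 38,"dz": -3.4,"wx": 0.1,"wy": 0.6,"wz": 1.2},
  {"fingers": -1,"dx": 9,"dy": 38,"dz": -3.4,"wx": 0.1,"wy": 0.6,"wz": 1.2},
  {"fingers": -1,"dx": 10,"dy": 38,"dz": -3.4,"wx": 0.1,"wy": 0.6,"wz": 1.2},
  {"fingers": -1,"dx": 10,"dy": 37,"dz": -3.4,"wx": 0.1,"wy": 0.6,"wz": 1.2},
])

```text
t: 9.3
position: [554.7, -154.6, 364.5]
orientation: [0.052, 0.797, 0.6, 0.039]
contact_force: [-0.6, -0.1, -0.4]
finger_gap: 85.3
```

```bash
python3 k.py 750 -230 300 -16
```

```text
[ 554.7 -154.6  364.5] [-1.71 -0.49  1.46  1.64  0.56  1.45 -0.56] [-0.6 -0.1 -0.4] 85.3
1 d [-3.1 33.1 15.2] w [ 1.25 -0.   -0.01] tcp [ 587. -167.  354.]
2 d [-3.1 33.4 14.5] w [ 1.25 -0.   -0.01] tcp [ 620. -180.  343.]
3 d [-3.1 33.7 13.7] w [ 1.25 -0.   -0.01] tcp [ 652. -192.  332.]
4 d [-3.1 34.  13. ] w [ 1.25 -0.   -0.01] tcp [ 685. -205.  322.]
5 d [-3.1 34.3 12.3] w [ 1.25 -0.   -0.01] tcp [ 717. -217.  311.]
6 d [-3.1 34.5 11.5] w [ 1.25 -0.   -0.01] tcp [ 750. -230.  300.]
```

```bash
cat > fk.py <<'E'
import numpy as np
from scipy.optimize import least_squares
from scipy.spatial.transform import Rotation as R
D=[([-1.35095,.39918,.04503,1.53789,-.01869,1.20688,-.0507],[203.5,616.6,230.3],[0,.1587,.9873,-.001]),
([-1.23,-.33,.14,2.09,.53,1.18,-1.04],[356.8,239.9,364],[.193,.612,.75,.161]),
([-.99,-.46,.19,2.24,.77,1.09,-1.34],[425.7,76.3,360.3],[.263,.746,.574,.212]),
([-.98,-.34,.28,2.3,.83,.91,-1.39],[459.3,78.4,300.3],[.261,.743,.579,.209]),
([-.93,-.12,.41,2.32,.96,.6,-1.47],[523.2,72,231.4],[.262,.74,.582,.215]),
([-1.01,-.16,.65,2.26,.54,.53,-.74],[524.4,62.2,230.3],[.193,.68,.68,.198]),
([-1.31,.05,1.22,2.06,-.22,.75,.46],[541.1,62.7,231.9],[.093,.537,.826,.144]),
([-1.22,-.33,.87,1.95,.26,1.08,0],[498.4,43.2,352.3],[.093,.539,.825,.143]),
([-1.54,-.49,1.46,1.84,.56,1.4,-.35],[467,-203.4,279.4],[.023,.757,.653,-.019]),
([-1.71,-.49,1.46,1.64,.56,1.45,-.56],[554.7,-154.6,364.5],[.052,.797,.6,.039])]
QQ=np.array([d[0] for d in D]); PP=np.array([d[1] for d in D]); RR=R.from_quat([d[2][1:]+d[2][:1] for d in D]).as_matrix()
def rz(a):
    c,s=np.cos(a),np.sin(a);o=np.zeros_like(a);return np.stack([c,-s,o,s,c,o,o,o,o+1],-1).reshape(a.shape+(3,3))
def ry(a):
    c,s=np.cos(a),np.sin(a);o=np.zeros_like(a);return np.stack([c,o,s,o,o+1,o,-s,o,c],-1).reshape(a.shape+(3,3))
def fk(x,S,Q):
    Q=np.atleast_2d(Q); o=x[:7]; L=x[7:]*100
    th=S*Q+o
    A=rz(th[:,0]); p=np.array([0,0,L[0]])+A@[L[1],0,0]
    A=A@ry(th[:,1]); p=p+A@[0,0,L[2]]
    A=A@rz(th[:,2]); p=p+A@[L[3],0,0]
    A=A@ry(th[:,3]); p=p+A@[L[4],0,L[5]]
    A=A@rz(th[:,4]); A=A@ry(th[:,5]); p=p+A@[L[6],0,L[7]]
    A=A@rz(th[:,6]); return p,A
def res(x,S,w=1):
    p,A=fk(x,S,QQ); return np.concatenate([((p-PP)/100).ravel(),(A-RR).ravel(),w*.003*(x[7:]-np.array([3,0,3,.5,0,3,.5,2.5]))])
if __name__=="__main__":
    rng=np.random.default_rng(0); best=[]
    import itertools
    for sg in itertools.product([1,-1],repeat=4):
        S=np.array([sg[0],1,sg[1],sg[2]*1,sg[3],1,1])
        for s6 in (1,-1):
          for s7 in (1,-1):
            S2=S.copy(); S2[5]=s6; S2[6]=s7
            for k in range(6):
                x0=np.r_[rng.uniform(-3,3,7),[3,0,3,.5,0,3,.5,2.5]]
                r=least_squares(res,x0,args=(S2,),max_nfev=80); best.append((r.cost,S2,r.x))
    best.sort(key=lambda b:b[0])
    for b in best[:3]:
        p,A=fk(b[2],b[1],QQ); print(b[0],b[1],b[2].round(2),np.abs(p-PP).max().round(1))
    np.savez("fk.npz",S=best[0][1],x=best[0][2])
E
time python3 fk.py
```

```text
0.023869304249395096 [-1  1 -1  1 -1  1 -1] [ 0.02 -0.01 -0.07  0.   -0.02 -0.02  1.53  3.06 -0.1   5.23  0.04  0.17
  4.98  0.12  3.66] 8.8
0.02386930424946517 [-1  1 -1  1 -1  1 -1] [ 0.02 -0.01 -0.07  0.   -0.02 -0.02  1.53  3.06 -0.1   5.23  0.04  0.17
  4.98  0.12  3.66] 8.8
0.0238696651073166 [-1  1 -1 -1 -1  1 -1] [ 0.02 -6.29 -3.21 -6.29 -3.16 -0.02 -4.75  3.06 -0.1   5.23 -0.04 -0.17
  4.98  0.12  3.66] 8.8
real	1m19.148s
user	1m19.524s
sys	0m0.124s
```

```bash
cat > sim.py <<'E'
from fk import *
S=np.array([-1,1,-1,1,-1,1,-1])
lo=np.array([-2.82,-.49,-1.37,0,-1.36,.23,-2.94]);hi=np.array([2.82,2.23,1.46,2.46,4.5,2,2.94])
def ex(y): return np.r_[0,0,0,0,0,0,np.pi/2,y[0],0,y[1],0,0,y[2],0,y[3]]
def fitL():
    f=lambda y: np.concatenate([((fk(ex(y),S,QQ)[0]-PP)/100).ravel(),(fk(ex(y),S,QQ)[1]-RR).ravel()])
    r=least_squares(f,[3,5,5,3.6]); return r.x
Y=fitL(); X=ex(Y)
def F(q): p,A=fk(X,S,q); return p[0],A[0]
def jac(q):
    p,A=fk(X,S,np.vstack([q,q+1e-5*np.eye(7)])); J=np.zeros((6,7))
    J[:3]=((p[1:]-p[0])/1e-5/300).T
    J[3:]=(R.from_matrix(A[1:]@A[0].T).as_rotvec()/1e-5).T
    return J
def step(q,P,Q,it=6,clamp=True):
    for _ in range(it):
        p,A=F(q); e=np.r_[(P-p)/300,R.from_matrix(Q@A.T).as_rotvec()]
        J=jac(q); act=np.ones(7,bool)
        for _ in range(3):
            Ja=J*act; dq=Ja.T@np.linalg.solve(Ja@Ja.T+1e-4*np.eye(6),e)
            n=q+dq; bad=act&((n<lo)|(n>hi)); 
            if not bad.any(): break
            act&=~bad
        q=np.clip(q+np.clip(dq,-.2,.2),lo,hi)
    return q
def go(q,P,Q,n=10):
    p,A=F(q); rv=R.from_matrix(A.T@Q).as_rotvec()
    for i in range(1,n+1): q=step(q,p+(P-p)*i/n,A@R.from_rotvec(rv*i/n).as_matrix(),2)
    return q
def down(az):
    a=np.radians(az); y=np.array([np.cos(a),np.sin(a),0]); z=np.array([0,0,-1.]); return np.stack([np.cross(y,z),y,z],1)
if __name__=="__main__":
    print(Y); p,A=fk(X,S,QQ); print((p-PP).round(0).tolist())
    q=QQ[0]; q=go(q,PP[0]+[0,0,130],RR[0],4); print(q.round(2)); q=go(q,PP[1],RR[1],12); print(q.round(2),QQ[1]); q=go(q,PP[2],RR[2],5); print(q.round(2),QQ[2])
    q=go(q,PP[3],RR[3],5);q=go(q,PP[4],RR[4],5);print(q.round(2),QQ[4]);q=go(q,PP[5],RR[5],8);q=go(q,PP[6],RR[6],10);print(q.round(2),QQ[6])
    q=go(q,PP[7],RR[7],6);q=go(q,PP[8],RR[8],8);print(q.round(2),QQ[8])
E
python3 sim.py
```

```text
[2.65462577 5.69344641 4.73252336 4.01905353]
[[-38.0, 25.0, -11.0], [-17.0, 2.0, -2.0], [-6.0, -4.0, 5.0], [-4.0, 1.0, 4.0], [7.0, 20.0, 7.0], [6.0, 32.0, 6.0], [3.0, 45.0, -6.0], [-13.0, 25.0, -2.0], [-20.0, -1.0, 0.0], [-10.0, -1.0, 1.0]]
[-1.3   0.32  0.06  1.34 -0.02  1.48  0.02]
[-1.17 -0.32  0.14  2.08  0.52  1.15 -1.  ] [-1.23 -0.33  0.14  2.09  0.53  1.18 -1.04]
[-0.95 -0.44  0.18  2.24  0.76  1.06 -1.33] [-0.99 -0.46  0.19  2.24  0.77  1.09 -1.34]
[-0.86 -0.14  0.38  2.36  0.99  0.57 -1.47] [-0.93 -0.12  0.41  2.32  0.96  0.6  -1.47]
[-1.37 -0.01  1.35  2.07 -0.18  0.77  0.51] [-1.31  0.05  1.22  2.06 -0.22  0.75  0.46]
[-0.74  0.26  1.34  1.81 -0.22  1.24  0.5 ] [-1.54 -0.49  1.46  1.84  0.56  1.4  -0.35]
```

```bash
cat > /tmp/patch.py <<'E'
s=open('sim.py').read()
s=s.replace('''def ex(y): return np.r_[0,0,0,0,0,0,np.pi/2,y[0],0,y[1],0,0,y[2],0,y[3]]
''','''def fk(x,S,Q):
    Q=np.atleast_2d(Q); L=x*100; th=S*Q+np.r_[0,0,0,0,0,0,np.pi/2]
    A=rz(th[:,0]); p=np.array([0,0,L[0]])+A@[L[4],0,0]
    A=A@ry(th[:,1]); p=p+A@[0,L[5],L[1]]
    A=A@rz(th[:,2]); p=p+A@[L[8],0,0]
    A=A@ry(th[:,3]); p=p+A@[L[9],L[6],L[2]]
    A=A@rz(th[:,4]); A=A@ry(th[:,5]); p=p+A@[L[10],L[7],L[3]]
    A=A@rz(th[:,6]); return p,A
def ex(y): return y
''').replace("least_squares(f,[3,5,5,3.6])","least_squares(lambda y:np.r_[f(y),.01*y[4:]],[3,5,5,3.6,0,0,0,0,0,0,0])")
open('sim.py','w').write(s)
E
python3 /tmp/patch.py; python3 sim.py
```

```text
[ 2.55583184e+00  5.19016814e+00  4.74694919e+00  3.33259423e+00
  9.25159177e-03 -1.21064527e-01 -3.25955181e-01  4.01393646e-03
  4.93091158e-02 -1.26317975e-02  2.74254686e-02]
[[1.0, -1.0, 0.0], [-2.0, 3.0, 1.0], [1.0, -1.0, 2.0], [-1.0, -3.0, -1.0], [-0.0, 1.0, -2.0], [1.0, 3.0, 1.0], [-0.0, -0.0, -0.0], [-1.0, -0.0, -1.0], [-0.0, -1.0, 0.0], [1.0, 1.0, 0.0]]
[-1.36  0.34  0.05  1.34 -0.02  1.46 -0.05]
[-1.22 -0.33  0.13  2.1   0.53  1.17 -1.04] [-1.23 -0.33  0.14  2.09  0.53  1.18 -1.04]
[-1.   -0.46  0.19  2.24  0.77  1.09 -1.35] [-0.99 -0.46  0.19  2.24  0.77  1.09 -1.34]
[-0.93 -0.12  0.41  2.32  0.97  0.6  -1.48] [-0.93 -0.12  0.41  2.32  0.96  0.6  -1.47]
[-1.26  0.04  1.17  2.06 -0.21  0.75  0.45] [-1.31  0.05  1.22  2.06 -0.22  0.75  0.46]
[-0.8   0.26  1.3   1.84 -0.21  1.21  0.4 ] [-1.54 -0.49  1.46  1.84  0.56  1.4  -0.35]
```

```bash
cat > search.py <<'E'
from sim import *
q=go(QQ[7],PP[8],RR[8],9); print("check I->J",q.round(2),QQ[8])
CA=np.array([504,-166.]); 
def crank(q,yaw0,follow,tr=False):
    mn=9
    def m(q): return np.minimum(q-lo,hi-q).min()
    a0=np.radians(261)
    q=go(q,np.r_[CA+55*np.array([np.cos(a0),np.sin(a0)]),220],down(yaw0),8); mn=min(mn,m(q)); 
    if tr: print(q.round(2))
    q=go(q,np.r_[CA+55*np.array([np.cos(a0),np.sin(a0)]),73],down(yaw0),6); mn=min(mn,m(q))
    if tr: print(q.round(2))
    for d in np.arange(0,105,7.):
        a=a0-np.radians(d); P=np.r_[CA+55*np.array([np.cos(a),np.sin(a)]),73]; Q=down(yaw0-follow*d)
        q=step(q,P,Q,2); mn=min(mn,m(q))
    p,A=F(q); err=np.linalg.norm(p-P)
    if tr: print(q.round(2),"err",err)
    return mn-(err>5)
if __name__=="__main__":
    rng=np.random.default_rng(1); out=[]
    q0=QQ[9]
    import time; t=time.time()
    while time.time()-t<150:
        k=rng.integers(2,4); w=[];q=q0.copy();worst=9
        for i in range(k):
            r=rng.uniform(450,800);az=rng.uniform(-40,75);P=np.array([r*np.cos(np.radians(az)),r*np.sin(np.radians(az)),rng.uniform(340,480)]);yaw=rng.uniform(-120,120)
            n=max(6,int(np.ceil(abs(yaw)/16)))
            w.append((P,yaw)); q=go(q,P,down(yaw),8); 
            if np.linalg.norm(F(q)[0]-P)>15: worst=-1;break
            if i>0 : worst=min(worst,np.minimum(q-lo,hi-q).min())
        if worst<.08: continue
        for y0 in (-9,40):
            v=crank(q,y0,1)
            out.append((min(v,worst),v,w,y0,q))
    out.sort(key=lambda o:-o[0]); print(len(out))
    for o in out[:4]: print(round(o[0],2),round(o[1],2),[(P.round().tolist(),round(y)) for P,y in o[2]],o[3],o[4].round(2)); crank(o[4],o[3],1,True)
E
python3 search.py
```

```text
check I->J [-0.8   0.26  1.3   1.84 -0.21  1.21  0.4 ] [-1.54 -0.49  1.46  1.84  0.56  1.4  -0.35]
742
0.35 0.35 [([460.0, 63.0, 434.0], -79), ([662.0, -327.0, 377.0], 97), ([504.0, 66.0, 444.0], 1)] 40 [ 0.17  0.07 -0.42  1.5   0.03  1.58 -0.23]
[ 0.53  0.22 -0.22  1.81  0.05  1.12  0.98]
[ 0.51  0.39 -0.21  1.95  0.11  0.81  0.94]
[ 0.13  0.29  0.11  2.11 -0.04  0.75 -0.74] err 5.623271065215833e-06
0.35 0.35 [([460.0, 63.0, 434.0], -79), ([662.0, -327.0, 377.0], 97), ([504.0, 66.0, 444.0], 1)] -9 [ 0.17  0.07 -0.42  1.5   0.03  1.58 -0.23]
[ 0.49  0.22 -0.17  1.81  0.04  1.12  0.14]
[ 0.47  0.39 -0.17  1.95  0.09  0.81  0.1 ]
[ 0.09  0.29  0.16  2.11 -0.06  0.75 -1.58] err 5.7576842463804455e-06
0.35 0.35 [([339.0, 327.0, 396.0], -58), ([732.0, 112.0, 342.0], 116)] 40 [-0.    0.55 -0.36  1.08  0.18  1.54  1.3 ]
[ 0.42  0.22 -0.1   1.81  0.02  1.12  1.01]
[ 0.42  0.39 -0.1   1.95  0.05  0.81  0.99]
[ 0.03  0.29  0.23  2.11 -0.1   0.75 -0.69] err 6.1204653370061664e-06
0.35 0.35 [([171.0, 436.0, 418.0], -84), ([508.0, 603.0, 368.0], 47), ([753.0, 70.0, 347.0], -112)] 40 [-0.41  0.61  0.49  1.04 -0.27  1.55 -1.94]
[ 0.37  0.22 -0.04  1.81  0.01  1.11  1.02]
[ 0.37  0.38 -0.05  1.95  0.02  0.81  1.01]
[-0.02  0.3   0.29  2.11 -0.12  0.75 -0.67] err 6.600063324397116e-06
```

```bash
python3 - <<'E'
from search import *
import sys; sys.argv=['x']
from workcell import state
q0=np.array(state()["q"]); print(q0.round(3), F(q0)[0].round())
rng=np.random.default_rng(0)
def rough(q,P,Q,n,it):
    p,A=F(q); rv=R.from_matrix(A.T@Q).as_rotvec(); tr=[]
    for i in range(1,n+1): q=step(q,p+(P-p)*i/n,A@R.from_rotvec(rv*i/n).as_matrix(),it); tr.append(q)
    return q,tr
for path in ([((460,63,434),-79),((662,-327,377),97),((504,66,444),1)],[((339,327,396),-58),((732,112,342),116)]):
  for it in (1,4):
   for k in range(4):
    q=np.clip(q0+rng.normal(0,.01,7)*(k>0),lo,hi)
    s=""
    for P,y in path:
        q,tr=rough(q,np.array(P,float),down(y),24,it); s+=str(q.round(2))+" "
    print(it,k,s,round(crank(q,-9,1),2))
E
```

```text
check I->J [-0.8   0.26  1.3   1.84 -0.21  1.21  0.4 ] [-1.54 -0.49  1.46  1.84  0.56  1.4  -0.35]
[-1.707 -0.493  1.456  1.64   0.558  1.453 -0.555] [ 554. -154.  365.]
1 0 [-1.43 -0.14  1.08  1.64  0.12  1.57 -1.74] [ 0.08  0.58  0.6   1.05 -0.32  1.6   2.29] [-0.96  0.06  0.79  1.53 -0.04  1.57 -0.15]  0.18
1 1 [-1.43 -0.14  1.08  1.64  0.12  1.57 -1.73] [ 0.08  0.58  0.6   1.05 -0.32  1.6   2.29] [-0.96  0.06  0.79  1.53 -0.04  1.57 -0.15]  0.18
1 2 [-1.44 -0.14  1.08  1.64  0.13  1.57 -1.74] [ 0.08  0.58  0.6   1.05 -0.32  1.6   2.29] [-0.95  0.06  0.79  1.53 -0.04  1.57 -0.15]  0.18
1 3 [-1.43 -0.14  1.07  1.64  0.12  1.57 -1.73] [ 0.08  0.58  0.6   1.05 -0.32  1.6   2.29] [-0.96  0.06  0.79  1.53 -0.04  1.57 -0.15]  0.18
4 0 [-1.43 -0.14  1.08  1.64  0.12  1.57 -1.74] [ 0.07  0.59  0.63  1.05 -0.33  1.6   2.3 ] [-1.01  0.06  0.86  1.53 -0.05  1.57 -0.14]  0.15
4 1 [-1.43 -0.14  1.08  1.64  0.12  1.57 -1.74] [ 0.07  0.59  0.63  1.05 -0.33  1.6   2.3 ] [-1.01  0.06  0.86  1.53 -0.05  1.57 -0.14]  0.15
4 2 [-1.43 -0.14  1.08  1.64  0.12  1.57 -1.73] [ 0.07  0.59  0.63  1.05 -0.33
[... 281 characters left out ...]
.27  1.52  1.98]  0.1
1 1 [-1.62 -0.04  0.74  1.7   0.03  1.47 -1.9 ] [-0.49  0.57  0.51  1.11 -0.27  1.52  1.98]  0.1
1 2 [-1.61 -0.04  0.72  1.7   0.03  1.47 -1.9 ] [-0.49  0.57  0.5   1.11 -0.27  1.52  1.98]  0.1
1 3 [-1.59 -0.04  0.71  1.7   0.03  1.47 -1.9 ] [-0.49  0.57  0.5   1.11 -0.26  1.52  1.98]  0.1
4 0 [-1.6  -0.04  0.72  1.7   0.03  1.47 -1.9 ] [-0.49  0.57  0.5   1.11 -0.26  1.52  1.98]  0.1
4 1 [-1.59 -0.04  0.72  1.7   0.03  1.47 -1.89] [-0.49  0.57  0.5   1.11 -0.26  1.52  1.98]  0.1
4 2 [-1.61 -0.04  0.73  1.7   0.03  1.47 -1.9 ] [-0.49  0.57  0.51  1.11 -0.27  1.52  1.98]  0.1
4 3 [-1.61 -0.04  0.73  1.7   0.03  1.47 -1.9 ] [-0.49  0.57  0.5   1.11 -0.27  1.52  1.98]  0.1
```

```bash
cat > s2.py <<'E'
from search import *
import search,time
def go(q,P,Q,n=None):
    p,A=F(q); rv=R.from_matrix(A.T@Q).as_rotvec()
    n=int(max(np.linalg.norm(P-p)/30,np.degrees(np.linalg.norm(rv))/7,3)); worst=9
    for i in range(1,n+1): q=step(q,p+(P-p)*i/n,A@R.from_rotvec(rv*i/n).as_matrix(),1)
    return q
search.go=go
q0=np.array([-1.707,-.493,1.456,1.64,.558,1.453,-.555]); rng=np.random.default_rng(2); out=[]; t=time.time()
while time.time()-t<240:
    w=[];q=q0.copy();worst=9; Lsum=0
    for i in range(rng.integers(1,4)):
        r=rng.uniform(480,820);az=rng.uniform(-40,70);P=np.array([r*np.cos(np.radians(az)),r*np.sin(np.radians(az)),rng.uniform(340,450)]);yaw=rng.uniform(-90,120)
        w.append((P.round(),round(yaw))); q=go(q,P,down(yaw))
        if np.linalg.norm(F(q)[0]-P)>15: worst=-1;break
        worst=min(worst,np.minimum(q-lo,hi-q).min())
    if worst<.08: continue
    v=crank(q,-9,1); out.append((min(v,worst)-.03*len(w),v,w,q))
out.sort(key=lambda o:-o[0]); print(len(out))
for o in out[:4]: print(round(o[0],2),round(o[1],2),[(P.tolist(),y) for P,y in o[2]],o[3].round(2)); crank(o[3],-9,1,True)
E
python3 s2.py
```

```text
check I->J [-0.8   0.26  1.3   1.84 -0.21  1.21  0.4 ] [-1.54 -0.49  1.46  1.84  0.56  1.4  -0.35]
656
0.26 0.32 [([255.0, 430.0, 444.0], -82), ([678.0, -108.0, 422.0], -60)] [-0.4   0.53  0.88  1.13 -0.4   1.65 -0.67]
[-0.29  0.28  0.76  1.83 -0.21  1.12  0.38]
[-0.18  0.47  0.66  1.97 -0.38  0.83  0.53]
[-0.66  0.57  1.14  2.13 -0.69  0.88 -0.97] err 0.00013517005518752073
0.25 0.32 [([235.0, 637.0, 429.0], -48), ([765.0, -264.0, 350.0], -88)] [-0.06  0.83  0.91  0.84 -0.63  1.69 -0.96]
[-0.29  0.28  0.76  1.83 -0.21  1.12  0.39]
[-0.18  0.47  0.66  1.97 -0.38  0.83  0.53]
[-0.66  0.57  1.14  2.13 -0.69  0.88 -0.97] err 0.00013516137441120415
0.24 0.3 [([254.0, 587.0, 416.0], -67), ([692.0, 212.0, 391.0], -26)] [-0.72  0.56  0.68  1.07 -0.34  1.61 -0.6 ]
[-0.3   0.28  0.77  1.83 -0.22  1.12  0.39]
[-0.19  0.47  0.67  1.97 -0.39  0.83  0.53]
[-0.67  0.58  1.16  2.13 -0.7   0.89 -0.96] err 0.0001374855901664896
0.24 0.33 [([220.0, 510.0, 384.0], -40), ([616.0, 147.0, 369.0], -66), ([703.0, -318.0, 357.0], -30)] [ 0.04  0.68  0.71  0.97 -0.43  1.61  0.07]
[-0.25  0.27  0.7   1.83 -0.19  1.12  0.37]
[-0.15  0.46  0.61  1.97 -0.35  0.82  0.5 ]
[-0.63  0.54  1.1   2.13 -0.65  0.86 -1.01] err 0.00012315769009036169
```

```bash
python3 k.py 255 430 444 -82 46
```

```text
[ 554.7 -154.6  364.5] [-1.71 -0.49  1.46  1.64  0.56  1.45 -0.56] [-0.6 -0.1 -0.4] 85.3
1 d [ 31.9 -29.   -9.2] w [ 0.44 -0.29  4.39] tcp [ 535. -116.  370.]
2 d [ 29.5 -31.5  -9.1] w [ 0.44 -0.29  4.39] tcp [515. -77. 375.]
3 d [ 27.  -33.7  -9. ] w [ 0.44 -0.29  4.39] tcp [495. -38. 380.]
4 d [ 24.3 -35.7  -8.8] w [ 0.44 -0.29  4.39] tcp [475.   1. 386.]
5 d [ 21.4 -37.6  -8.7] w [ 0.44 -0.29  4.39] tcp [455.  40. 391.]
6 d [ 18.5 -39.2  -8.5] w [ 0.44 -0.29  4.39] tcp [435.  79. 396.]
7 d [ 15.4 -40.5  -8.2] w [ 0.44 -0.29  4.39] tcp [415. 118. 402.]
8 d [ 12.2 -41.6  -8. ] w [ 0.44 -0.29  4.39] tcp [395. 157. 407.]
9 d [  8.9 -42.5  -7.7] w [ 0.44 -0.29  4.39] tcp [375. 196. 412.]
10 d [  5.6 -43.1  -7.4] w [ 0.44 -0.29  4.39] tcp [355. 235. 418.]
11 d [  2.2 -43.5  -7.1] w [ 0.44 -0.29  4.39] tcp [335. 274. 423.]
12 d [ -1.1 -43.6  -6.8] w [ 0.44 -0.29  4.39] tcp [315. 313. 428.]
13 d [ -4.5 -43.4  -6.4] w [ 0.44 -0.29  4.39] tcp [295. 352. 433.]
14 d [ -7.8 -43.   -6.1] w [ 0.44 -0.29  4.39] tcp [275. 391. 439.]
15 d [-11.1 -42.3  -5.7] w [ 0.44 -0.29  4.39] tcp [255. 430. 444.]
```

>>> step_arm([
  {"fingers": -1,"dx": 32,"dy": -29,"dz": -9,"wx": 0.4,"wy": -0.3,"wz": 4.4},
  {"fingers": -1,"dx": 29.5,"dy": -31.5,"dz": -9,"wx": 0.4,"wy": -0.3,"wz": 4.4},
  {"fingers": -1,"dx": 27,"dy": -34,"dz": -9,"wx": 0.4,"wy": -0.3,"wz": 4.4},
  {"fingers": -1,"dx": 24,"dy": -36,"dz": -9,"wx": 0.4,"wy": -0.3,"wz": 4.4},
  {"fingers": -1,"dx": 21,"dy": -38,"dz": -9,"wx": 0.4,"wy": -0.3,"wz": 4.4},
  {"fingers": -1,"dx": 18,"dy": -39,"dz": -8.5,"wx": 0.4,"wy": -0.3,"wz": 4.4},
  {"fingers": -1,"dx": 15,"dy": -40,"dz": -8,"wx": 0.4,"wy": -0.3,"wz": 4.4},
  {"fingers": -1,"dx": 12,"dy": -42,"dz": -8,"wx": 0.4,"wy": -0.3,"wz": 4.4},
  {"fingers": -1,"dx": 9,"dy": -42,"dz": -8,"wx": 0.4,"wy": -0.3,"wz": 4.4},
  {"fingers": -1,"dx": 6,"dy": -43,"dz": -7.5,"wx": 0.4,"wy": -0.3,"wz": 4.4},
  {"fingers": -1,"dx": 2,"dy": -43,"dz": -7,"wx": 0.4,"wy": -0.3,"wz": 4.4},
  {"fingers": -1,"dx": -1,"dy": -43,"dz": -7,"wx": 0.4,"wy": -0.3,"wz": 4.4},
])

```text
t: 10.5
position: [326.6, 325.3, 422.4]
orientation: [0.016, 0.989, 0.148, 0.005]
contact_force: [1.4, -0.4, -0.2]
finger_gap: 85.4
```

```bash
python3 k.py 255 430 444 -82 46
```

```text
[326.6 325.3 422.4] [-1.47 -0.05  0.55  1.65  0.05  1.55 -2.2 ] [ 1.4 -0.4 -0.2] 85.4
1 d [-12.6 -40.1  -8.6] w [ 0.61 -0.14  3.02] tcp [303. 360. 430.]
2 d [-14.7 -39.5  -8.1] w [ 0.61 -0.14  3.02] tcp [279. 395. 437.]
3 d [-16.8 -38.7  -7.7] w [ 0.61 -0.14  3.02] tcp [255. 430. 444.]
```

```bash
sed -i 's/^q0=.*rng=/q0=np.array([-1.47,-.05,.55,1.65,.05,1.55,-2.2]); rng=/; s/<240/<60/; s/rng.integers(1,4)/rng.integers(1,3)/' s2.py; python3 s2.py
```

```text
check I->J [-0.8   0.26  1.3   1.84 -0.21  1.21  0.4 ] [-1.54 -0.49  1.46  1.84  0.56  1.4  -0.35]
556
0.3 0.33 [([764.0, 192.0, 347.0], -46)] [-0.59  0.71  0.65  0.93 -0.4   1.61 -0.89]
[-0.23  0.26  0.68  1.83 -0.18  1.11  0.36]
[-0.14  0.45  0.6   1.97 -0.34  0.82  0.49]
[-0.62  0.53  1.08  2.13 -0.63  0.85 -1.03] err 0.00011762594048765013
0.3 0.33 [([639.0, 487.0, 341.0], -82)] [-0.97  0.74  0.62  0.88 -0.4   1.62 -1.94]
[-0.23  0.26  0.68  1.83 -0.18  1.11  0.36]
[-0.14  0.45  0.6   1.97 -0.34  0.82  0.49]
[-0.62  0.53  1.08  2.13 -0.63  0.85 -1.03] err 0.0001181063066723781
0.3 0.33 [([684.0, 69.0, 386.0], -76)] [-0.65  0.52  0.83  1.2  -0.38  1.57 -1.23]
[-0.25  0.27  0.7   1.83 -0.19  1.12  0.36]
[-0.15  0.46  0.61  1.97 -0.35  0.82  0.5 ]
[-0.63  0.54  1.1   2.13 -0.65  0.86 -1.01] err 0.00012318196218806583
0.3 0.33 [([641.0, 266.0, 391.0], -86)] [-0.9   0.52  0.76  1.17 -0.35  1.58 -1.72]
[-0.25  0.27  0.71  1.83 -0.19  1.12  0.37]
[-0.15  0.46  0.62  1.97 -0.35  0.82  0.5 ]
[-0.64  0.54  1.1   2.13 -0.65  0.86 -1.01] err 0.00012392899304296314
```

Go via (700, 190, 380) and then to above the crank.

```bash
python3 k.py 700 190 380 -50 45
```

```text
[326.6 325.3 422.4] [-1.47 -0.05  0.55  1.65  0.05  1.55 -2.2 ] [ 1.4 -0.4 -0.2] 85.4
1 d [35.2 26.4  5.7] w [ 0.21  0.01 -2.55] tcp [368. 310. 418.]
2 d [34.  27.9  5.6] w [ 0.21  0.01 -2.55] tcp [410. 295. 413.]
3 d [32.7 29.4  5.5] w [ 0.21  0.01 -2.55] tcp [451. 280. 408.]
4 d [31.4 30.9  5.4] w [ 0.21  0.01 -2.55] tcp [493. 265. 404.]
5 d [30.  32.3  5.3] w [ 0.21  0.01 -2.55] tcp [534. 250. 399.]
6 d [28.5 33.6  5.2] w [ 0.21  0.01 -2.55] tcp [576. 235. 394.]
7 d [27.  34.8  5.1] w [ 0.21  0.01 -2.55] tcp [617. 220. 389.]
8 d [25.4 36.   5. ] w [ 0.21  0.01 -2.55] tcp [659. 205. 385.]
9 d [23.8 37.1  4.8] w [ 0.21  0.01 -2.55] tcp [700. 190. 380.]
```

>>> step_arm([
  {"fingers": -1,"dx": 35,"dy": 26,"dz": 6,"wx": 0.2,"wy": 0,"wz": -2.5},
  {"fingers": -1,"dx": 34,"dy": 28,"dz": 5.6,"wx": 0.2,"wy": 0,"wz": -2.5},
  {"fingers": -1,"dx": 33,"dy": 29,"dz": 5.5,"wx": 0.2,"wy": 0,"wz": -2.5},
  {"fingers": -1,"dx": 31,"dy": 31,"dz": 5.4,"wx": 0.2,"wy": 0,"wz": -2.5},
  {"fingers": -1,"dx": 30,"dy": 32,"dz": 5.3,"wx": 0.2,"wy": 0,"wz": -2.5},
  {"fingers": -1,"dx": 28,"dy": 34,"dz": 5.2,"wx": 0.2,"wy": 0,"wz": -2.5},
  {"fingers": -1,"dx": 27,"dy": 35,"dz": 5,"wx": 0.2,"wy": 0,"wz": -2.5},
  {"fingers": -1,"dx": 25,"dy": 36,"dz": 5,"wx": 0.2,"wy": 0,"wz": -2.5},
  {"fingers": -1,"dx": 24,"dy": 37,"dz": 5,"wx": 0.2,"wy": 0,"wz": -2.5},
  {"fingers": -1,"dx": 0,"dy": 0,"dz": 0,"wx": 0,"wy": 0,"wz": 0},
])

```text
t: 11.5
position: [711.3, 203.1, 358.4]
orientation: [0.003, 0.935, 0.354, -0.01]
contact_force: [-0.1, 0.2, 0.4]
finger_gap: 85.7
```

```bash
python3 k.py 494 -219 240 -9 42
```

```text
[711.3 203.1 358.4] [-0.7   0.62  0.69  1.06 -0.37  1.59 -0.95] [-0.1  0.2  0.4] 85.7
1 d [-36.7  14.3  10.6] w [-0.04  0.09 -3.29] tcp [693. 168. 349.]
2 d [-37.4  12.2  10.6] w [-0.04  0.09 -3.29] tcp [675. 133. 339.]
3 d [-38.1  10.   10.5] w [-0.04  0.09 -3.29] tcp [657.  98. 329.]
4 d [-38.6   7.8  10.5] w [-0.04  0.09 -3.29] tcp [639.  62. 319.]
5 d [-39.    5.6  10.4] w [-0.04  0.09 -3.29] tcp [621.  27. 309.]
6 d [-39.3   3.3  10.3] w [-0.04  0.09 -3.29] tcp [603.  -8. 299.]
7 d [-39.4   1.1  10.3] w [-0.04  0.09 -3.29] tcp [585. -43. 289.]
8 d [-39.5  -1.2  10.2] w [-0.04  0.09 -3.29] tcp [566. -78. 279.]
9 d [-39.3  -3.5  10.1] w [-0.04  0.09 -3.29] tcp [ 548. -113.  270.]
10 d [-39.1  -5.7  10.1] w [-0.04  0.09 -3.29] tcp [ 530. -149.  260.]
11 d [-38.7  -8.   10. ] w [-0.04  0.09 -3.29] tcp [ 512. -184.  250.]
12 d [-38.2 -10.2   9.9] w [-0.04  0.09 -3.29] tcp [ 494. -219.  240.]
```

>>> step_arm([
  {"fingers": -1,"dx": -37,"dy": 14,"dz": 0,"wx": 0,"wy": 0.1,"wz": -3.3},
  {"fingers": -1,"dx": -37,"dy": 12,"dz": 0,"wx": 0,"wy": 0.1,"wz": -3.3},
  {"fingers": -1,"dx": -38,"dy": 10,"dz": 0,"wx": 0,"wy": 0.1,"wz": -3.3},
  {"fingers": -1,"dx": -39,"dy": 8,"dz": 0,"wx": 0,"wy": 0.1,"wz": -3.3},
  {"fingers": -1,"dx": -39,"dy": 5.6,"dz": 3,"wx": 0,"wy": 0.1,"wz": -3.3},
  {"fingers": -1,"dx": -39,"dy": 3,"dz": 10,"wx": 0,"wy": 0.1,"wz": -3.3},
  {"fingers": -1,"dx": -39,"dy": 1,"dz": 12,"wx": 0,"wy": 0.1,"wz": -3.3},
  {"fingers": -1,"dx": -39,"dy": -1,"dz": 15,"wx": 0,"wy": 0.1,"wz": -3.3},
  {"fingers": -1,"dx": -39,"dy": -3.5,"dz": 20,"wx": 0,"wy": 0.1,"wz": -3.3},
  {"fingers": -1,"dx": -39,"dy": -6,"dz": 20,"wx": 0,"wy": 0,"wz": -3.3},
  {"fingers": -1,"dx": -39,"dy": -8,"dz": 20,"wx": 0,"wy": 0,"wz": -3.3},
  {"fingers": -1,"dx": -38,"dy": -10,"dz": 10,"wx": 0,"wy": 0,"wz": -3.3},
])

```text
t: 12.7
position: [491.4, -230.3, 238.0]
orientation: [-0.005, 0.75, 0.661, -0.008]
contact_force: [1.2, 0.0, 0.1]
finger_gap: 85.5
```

```bash
python3 k.py 494 -219 240 -9 42
```

```text
[ 491.4 -230.3  238. ] [-0.25  0.27  0.73  1.79 -0.18  1.17  0.41] [1.2 0.  0.1] 85.5
1 d [11.5  1.2 -2. ] w [-1.04  0.26  1.83] tcp [ 494. -219.  240.]
```

>>> step_arm([
  {"fingers": -1,"dx": 5,"dy": 0,"dz": 0,"wx": -1,"wy": 0.3,"wz": 1.8},
  {"fingers": -1,"dx": 0,"dy": 0,"dz": 0,"wx": 0,"wy": 0,"wz": 0},
  {"fingers": -1,"dx": 0,"dy": 0,"dz": 0,"wx": 0,"wy": 0,"wz": 0},
])

```text
t: 13.0
position: [484.9, -232.6, 235.1]
orientation: [-0.002, 0.765, 0.644, -0.003]
contact_force: [-0.2, 0.3, 0.6]
finger_gap: 85.2
```

```bash
python3 l.py 5; python3 - <<'E'
from h import *
d=np.load("w5.npz"); W=d["W"]; hsv=cv2.cvtColor(d["rgb"],cv2.COLOR_RGB2HSV); H,S,V=[hsv[...,i].astype(int) for i in range(3)]
b=((H<8)|(H>172))&(S>100)&(W[...,2]>108)&(W[...,2]<120); q=W[b]
print(len(q),np.percentile(q,[3,50,97],axis=0).round(1).tolist())
E
python3 k.py 495 -220 140 -9 25
```

```text
handle 470 top 376 113.5 ((488.5709228515625, -218.49571228027344), 9.459653854370117) [ 488.7 -218.1  113.4]
crank 0.72 [266.0, 125.9] [ 496. -188.   62.]
crank_handle 0.92 [267.9, 127.6] [ 496. -188.   62.]
gearbox top 2940 45.54589517183608 ((503.3766174316406, -166.46340942382812), (69.91426849365234, 59.906925201416016), 80.67229461669922) [[ 473. -200.   42.]
 [ 534. -132.   47.]]
377 [[481.0, -226.7, 110.4], [488.7, -218.1, 113.5], [496.5, -210.2, 115.0]]
[ 486.2 -231.4  235.4] [-0.25  0.25  0.74  1.81 -0.18  1.16  0.37] [-0.1  0.5 -0.4] 85.5
1 d [ 3.2  1.8 23.8] w [-0.08  0.02 -0.17] tcp [ 488. -229.  212.]
2 d [ 3.2  1.8 23.8] w [-0.08  0.02 -0.17] tcp [ 491. -226.  188.]
3 d [ 3.2  1.8 23.8] w [-0.08  0.02 -0.17] tcp [ 493. -223.  164.]
4 d [ 3.2  1.8 23.8] w [-0.08  0.02 -0.17] tcp [ 495. -220.  140.]
```

View pics/w5.png

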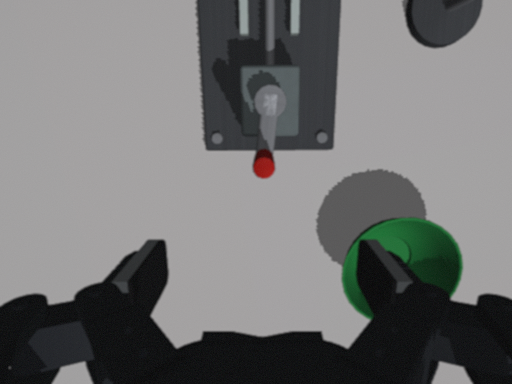

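```bash
python3 k.py 488.7 -218.3 150 -15 25
```

```text
[ 486.2 -231.4  235.4] [-0.25  0.25  0.74  1.81 -0.18  1.16  0.37] [-0.1  0.5 -0.4] 85.5
1 d [ 3.4  0.2 21.3] w [-0.08  0.02  1.33] tcp [ 487. -228.  214.]
2 d [ 3.3  0.1 21.3] w [-0.08  0.02  1.33] tcp [ 487. -225.  193.]
3 d [ 3.3 -0.  21.4] w [-0.08  0.02  1.33] tcp [ 488. -222.  171.]
4 d [ 3.3 -0.1 21.4] w [-0.08  0.02  1.33] tcp [ 489. -218.  150.]
```

>>> step_arm([
  {"fingers": -1,"dx": 3.4,"dy": 0,"dz": 21,"wx": 0,"wy": 0,"wz": 1.3},
  {"fingers": -1,"dx": 3.4,"dy": 0,"dz": 21,"wx": 0,"wy": 0,"wz": 1.3},
  {"fingers": -1,"dx": 3.4,"dy": 0,"dz": 21,"wx": 0,"wy": 0,"wz": 1.3},
  {"fingers": -1,"dx": 3.4,"dy": 0,"dz": 18,"wx": 0,"wy": 0,"wz": 1.3},
  {"fingers": -1,"dx": 0,"dy": 0,"dz": 0,"wx": 0,"wy": 0,"wz": 0},
])

```text
t: 13.65
position: [494.6, -213.7, 153.7]
orientation: [0.001, 0.79, 0.613, -0.0]
contact_force: [-0.2, 0.1, -0.6]
finger_gap: 85.3
```

```bash
python3 k.py 488.7 -218.3 75 -15 20
```

```text
[ 494.6 -213.7  153.7] [-0.25  0.35  0.71  1.91 -0.27  0.98  0.33] [-0.2  0.1 -0.6] 85.3
1 d [-1.5 -1.2 19.7] w [0.01 0.02 0.15] tcp [ 493. -215.  134.]
2 d [-1.5 -1.1 19.7] w [0.01 0.02 0.15] tcp [ 492. -216.  114.]
3 d [-1.5 -1.1 19.7] w [0.01 0.02 0.15] tcp [ 490. -217.   95.]
4 d [-1.5 -1.1 19.7] w [0.01 0.02 0.15] tcp [ 489. -218.   75.]
```

>>> step_arm([
  {"fingers": -1,"dx": -3,"dy": -4,"dz": 19,"wx": 0,"wy": 0,"wz": 0.2},
  {"fingers": -1,"dx": -1.5,"dy": -3,"dz": 19,"wx": 0,"wy": 0,"wz": 0.2},
  {"fingers": -1,"dx": -1.5,"dy": -1,"dz": 19,"wx": 0,"wy": 0,"wz": 0.2},
  {"fingers": -1,"dx": -1.5,"dy": -1,"dz": 15,"wx": 0,"wy": 0,"wz": 0.2},
  {"fingers": -1,"dx": 0,"dy": 0,"dz": 0,"wx": 0,"wy": 0,"wz": 0},
])

```text
t: 14.15
position: [490.9, -217.7, 84.3]
orientation: [0.004, 0.791, 0.612, 0.002]
contact_force: [-0.2, -0.9, -0.1]
finger_gap: 85.7
```

```bash
python3 k.py 488.7 -218.3 75 -15 20
```

```text
[ 490.9 -217.7   84.3] [-0.19  0.43  0.66  1.98 -0.35  0.84  0.41] [-0.2 -0.9 -0.1] 85.7
1 d [-1.1 -2.1  9.3] w [0.54 0.09 0.43] tcp [ 489. -218.   75.]
```

Within 2 mm; adjust and close gently.

>>> step_arm([
  {"fingers": -1,"dx": -1,"dy": -2,"dz": 9,"wx": 0.5,"wy": 0.1,"wz": 0.4},
  {"fingers": 0,"dx": 0,"dy": 0,"dz": 0,"wx": 0,"wy": 0,"wz": 0},
  {"fingers": 1,"dx": 0,"dy": 0,"dz": 0,"wx": 0,"wy": 0,"wz": 0},
  {"fingers": 1,"dx": 0,"dy": 0,"dz": 0,"wx": 0,"wy": 0,"wz": 0},
  {"fingers": 1,"dx": 0,"dy": 0,"dz": 0,"wx": 0,"wy": 0,"wz": 0},
  {"fingers": 1,"dx": 0,"dy": 0,"dz": 0,"wx": 0,"wy": 0,"wz": 0},
])

```text
t: 14.75
position: [491.7, -218.8, 79.0]
orientation: [0.002, 0.792, 0.61, 0.002]
contact_force: [-1.8, 0.6, -0.5]
finger_gap: 18.6
```

```bash
cat > m.py <<'E'
import sys
from h import *
# m.py end_deg n : arc from current angle about the crank axis, tool turns along
p,Rm,s=here(); print(p.round(1),s["q"].round(2),s["contact_force"].round(1),s["wrist_torque"].round(2),round(s["finger_gap"],1))
c=np.array([503.5,-166.5]); v=p[:2]-c; a=np.degrees(np.arctan2(v[1],v[0]))%360; print("angle",round(a,1),"r",np.hypot(*v).round(1),"tool y az",np.degrees(np.arctan2(Rm[1,1],Rm[0,1])).round(1))
end,n=float(sys.argv[1]),int(sys.argv[2]); way=[]; r=np.hypot(*v) if abs(np.hypot(*v)-55)<5 else 55
for i in range(1,n+1):
    b=a+(end-a)*i/n; dr=R.from_euler('z',b-a,degrees=True).as_matrix()
    way.append((np.r_[c+r*np.array([np.cos(np.radians(b)),np.sin(np.radians(b))]),p[2]],dr@Rm))
rows(p,Rm,way)
E
python3 m.py 157 20
```

```text
[ 491.7 -218.8   79. ] [-0.18  0.45  0.65  1.97 -0.36  0.83  0.41] [-1.8  0.6 -0.5] [0.02 0.74 0.06] 18.6
angle 257.3 r 53.6 tool y az -14.8
1 d [ 0.  -4.7 -0. ] w [-0.   -0.03  5.01] tcp [ 487. -218.   79.]
2 d [ 0.  -4.7 -0. ] w [-0.   -0.03  5.01] tcp [ 483. -216.   79.]
3 d [ 0.  -4.7 -0. ] w [-0.   -0.03  5.01] tcp [ 479. -214.   79.]
4 d [ 0.  -4.7 -0. ] w [-0.   -0.03  5.01] tcp [ 474. -212.   79.]
5 d [ 0.  -4.7 -0. ] w [-0.   -0.03  5.01] tcp [ 471. -209.   79.]
6 d [ 0.  -4.7 -0. ] w [-0.   -0.03  5.01] tcp [ 467. -206.   79.]
7 d [ 0.  -4.7 -0. ] w [-0.   -0.03  5.01] tcp [ 464. -203.   79.]
8 d [ 0.  -4.7 -0. ] w [-0.   -0.03  5.01] tcp [ 461. -199.   79.]
9 d [ 0.  -4.7 -0. ] w [-0.   -0.03  5.01] tcp [ 458. -195.   79.]
10 d [ 0.  -4.7 -0. ] w [-0.   -0.03  5.01] tcp [ 456. -191.   79.]
11 d [ 0.  -4.7 -0. ] w [-0.   -0.03  5.01] tcp [ 454. -187.   79.]
12 d [ 0.  -4.7 -0. ] w [-0.   -0.03  5.01] tcp [ 452. -182.   79.]
13 d [ 0.  -4.7 -0. ] w [-0.   -0.03  5.01] tcp [ 451. -178.   79.]
14 d [ 0.  -4.7 -0. ] w [-0.   -0.03  5.01] tcp [ 450. -173.   79.]
15 d [ 0.  -4.7 -0. ] w [-0.   -0.03  5.01] tcp [ 450. -168.   79.]
16 d [ 0.  -4.7 -0. ] w [-0.   -0.03  5.01] tcp [ 450. -164.   79.]
17 d [ 0.  -4.7 -0. ] w [-0.   -0.03  5.01] tcp [ 450. -159.   79.]
18 d [ 0.  -4.7 -0. ] w [-0.   -0.03  5.01] tcp [ 451. -154.   79.]
19 d [ 0.  -4.7 -0. ] w [-0.   -0.03  5.01] tcp [ 453. -150.   79.]
20 d [ 0.  -4.7 -0. ] w [-0.   -0.03  5.01] tcp [ 454. -146.   79.]
```

>>> step_arm([
  {"fingers": 1,"dx": 0,"dy": -4.7,"dz": 0,"wx": 0,"wy": 0,"wz": 5},
  {"fingers": 1,"dx": 0,"dy": -4.7,"dz": 0,"wx": 0,"wy": 0,"wz": 5},
  {"fingers": 1,"dx": 0,"dy": -4.7,"dz": 0,"wx": 0,"wy": 0,"wz": 5},
  {"fingers": 1,"dx": 0,"dy": -4.7,"dz": 0,"wx": 0,"wy": 0,"wz": 5},
  {"fingers": 1,"dx": 0,"dy": -4.7,"dz": 0,"wx": 0,"wy": 0,"wz": 5},
  {"fingers": 1,"dx": 0,"dy": -4.7,"dz": 0,"wx": 0,"wy": 0,"wz": 5},
])

```text
t: 15.35
position: [466.3, -205.5, 78.9]
orientation: [0.002, 0.926, 0.377, 0.002]
contact_force: [-0.0, 0.2, -1.0]
finger_gap: 18.6
```

```bash
python3 m.py 157 14
```

```text
[ 466.3 -205.5   78.9] [-0.32  0.44  0.81  2.04 -0.43  0.83 -0.06] [-0.   0.2 -1. ] [0.07 0.15 0.18] 18.6
angle 226.3 r 53.9 tool y az -45.7
1 d [ 0.  -4.7 -0. ] w [-0.01 -0.02  4.95] tcp [ 463. -202.   79.]
2 d [ 0.  -4.7 -0. ] w [-0.01 -0.02  4.95] tcp [ 460. -198.   79.]
3 d [ 0.  -4.7 -0. ] w [-0.01 -0.02  4.95] tcp [ 458. -195.   79.]
4 d [ 0.  -4.7 -0. ] w [-0.01 -0.02  4.95] tcp [ 455. -191.   79.]
5 d [ 0.  -4.7 -0. ] w [-0.01 -0.02  4.95] tcp [ 453. -186.   79.]
6 d [ 0.  -4.7 -0. ] w [-0.01 -0.02  4.95] tcp [ 452. -182.   79.]
7 d [ 0.  -4.7 -0. ] w [-0.01 -0.02  4.95] tcp [ 451. -177.   79.]
8 d [ 0.  -4.7 -0. ] w [-0.01 -0.02  4.95] tcp [ 450. -173.   79.]
9 d [ 0.  -4.7 -0. ] w [-0.01 -0.02  4.95] tcp [ 450. -168.   79.]
10 d [ 0.  -4.7 -0. ] w [-0.01 -0.02  4.95] tcp [ 450. -163.   79.]
11 d [ 0.  -4.7 -0. ] w [-0.01 -0.02  4.95] tcp [ 450. -159.   79.]
12 d [ 0.  -4.7 -0. ] w [-0.01 -0.02  4.95] tcp [ 451. -154.   79.]
13 d [ 0.  -4.7 -0. ] w [-0.01 -0.02  4.95] tcp [ 452. -150.   79.]
14 d [ 0.  -4.7 -0. ] w [-0.01 -0.02  4.95] tcp [ 454. -145.   79.]
```

Tracks cleanly. Continue 11 rows.

>>> step_arm([
  {"fingers": 1,"dx": 0,"dy": -4.7,"dz": 0,"wx": 0,"wy": 0,"wz": 5},
  {"fingers": 1,"dx": 0,"dy": -4.7,"dz": 0,"wx": 0,"wy": 0,"wz": 5},
  {"fingers": 1,"dx": 0,"dy": -4.7,"dz": 0,"wx": 0,"wy": 0,"wz": 5},
  {"fingers": 1,"dx": 0,"dy": -4.7,"dz": 0,"wx": 0,"wy": 0,"wz": 5},
  {"fingers": 1,"dx": 0,"dy": -4.7,"dz": 0,"wx": 0,"wy": 0,"wz": 5},
  {"fingers": 1,"dx": 0,"dy": -4.7,"dz": 0,"wx": 0,"wy": 0,"wz": 5},
  {"fingers": 1,"dx": 0,"dy": -4.7,"dz": 0,"wx": 0,"wy": 0,"wz": 5},
  {"fingers": 1,"dx": 0,"dy": -4.7,"dz": 0,"wx": 0,"wy": 0,"wz": 5},
  {"fingers": 1,"dx": 0,"dy": -4.7,"dz": 0,"wx": 0,"wy": 0,"wz": 5},
  {"fingers": 1,"dx": 0,"dy": -4.7,"dz": 0,"wx": 0,"wy": 0,"wz": 5},
  {"fingers": 1,"dx": 0,"dy": 0,"dz": 0,"wx": 0,"wy": 0,"wz": 0},
])

```text
t: 16.45
position: [449.3, -160.9, 78.9]
orientation: [0.002, 0.998, -0.064, 0.003]
contact_force: [-0.2, 0.2, 0.0]
finger_gap: 18.3
```

```bash
python3 m.py 155 4
```

```text
[ 449.3 -160.9   78.9] [-0.6   0.5   1.07  2.12 -0.59  0.85 -0.87] [-0.2  0.2  0. ] [ 0.17  0.31 -0.13] 18.3
angle 174.1 r 54.5 tool y az -97.3
1 d [ 0.1 -4.5 -0. ] w [-0.03 -0.01  4.78] tcp [ 450. -156.   79.]
2 d [ 0.1 -4.5 -0. ] w [-0.03 -0.01  4.78] tcp [ 451. -152.   79.]
3 d [ 0.1 -4.5 -0. ] w [-0.03 -0.01  4.78] tcp [ 452. -148.   79.]
4 d [ 0.1 -4.5 -0. ] w [-0.03 -0.01  4.78] tcp [ 454. -143.   79.]
```

>>> step_arm([
  {"fingers": 1,"dx": 0,"dy": -4.6,"dz": 0,"wx": 0,"wy": 0,"wz": 4.8},
  {"fingers": 1,"dx": 0,"dy": -4.6,"dz": 0,"wx": 0,"wy": 0,"wz": 4.8},
  {"fingers": 1,"dx": 0,"dy": -4.6,"dz": 0,"wx": 0,"wy": 0,"wz": 4.8},
  {"fingers": 1,"dx": 0,"dy": 0,"dz": 0,"wx": 0,"wy": 0,"wz": 0},
])

```text
t: 16.85
position: [452.2, -147.7, 78.9]
orientation: [0.001, 0.982, -0.188, 0.004]
contact_force: [1.1, 1.1, -0.1]
finger_gap: 18.2
```

```bash
python3 m.py 150 2
```

```text
[ 452.2 -147.7   78.9] [-0.67  0.54  1.14  2.12 -0.65  0.88 -1.09] [ 1.1  1.1 -0.1] [ 0.31  0.24 -0.06] 18.2
angle 159.8 r 54.7 tool y az -111.7
1 d [ 0.1 -4.7 -0. ] w [-0.04 -0.01  4.92] tcp [ 454. -143.   79.]
2 d [ 0.1 -4.7 -0. ] w [-0.04 -0.01  4.92] tcp [ 456. -139.   79.]
```

Small nudges to find the stop.

>>> step_arm([
  {"fingers": 1,"dx": 0,"dy": -2.5,"dz": 0,"wx": 0,"wy": 0,"wz": 2.5},
  {"fingers": 1,"dx": 0,"dy": -2,"dz": 0,"wx": 0,"wy": 0,"wz": 2},
  {"fingers": 1,"dx": 0,"dy": 0,"dz": 0,"wx": 0,"wy": 0,"wz": 0},
])

```text
t: 17.15
position: [453.1, -145.2, 78.9]
orientation: [0.002, 0.975, -0.224, 0.004]
contact_force: [1.2, 1.2, 0.5]
finger_gap: 18.5
```

```bash
python3 m.py 150 2
```

```text
[ 453.1 -145.2   78.9] [-0.69  0.56  1.16  2.12 -0.67  0.89 -1.15] [1.2 1.2 0.5] [0.28 0.15 0.42] 18.5
angle 157.0 r 54.7 tool y az -115.9
1 d [-0.1 -3.4 -0. ] w [-0.03 -0.01  3.52] tcp [ 455. -142.   79.]
2 d [-0.1 -3.4 -0. ] w [-0.03 -0.01  3.52] tcp [ 456. -139.   79.]
```

>>> step_arm([
  {"fingers": 1,"dx": 0,"dy": -3,"dz": 0,"wx": 0,"wy": 0,"wz": 0},
  {"fingers": 1,"dx": 0,"dy": -3,"dz": 0,"wx": 0,"wy": 0,"wz": 0},
  {"fingers": 1,"dx": 0,"dy": -3,"dz": 0,"wx": 0,"wy": 0,"wz": 0},
])

```text
t: 17.45
position: [453.2, -145.2, 79.0]
orientation: [0.009, 0.975, -0.223, 0.004]
contact_force: [-2.6, -9.7, -3.9]
finger_gap: 18.7
```

```bash
python3 m.py 150 2; python3 g.py 3
```

```text
[ 453.2 -145.2   79. ] [-0.7   0.56  1.16  2.12 -0.66  0.88 -1.16] [-2.6 -9.7 -3.9] [-0.71  0.45  0.43] 18.7
angle 157.1 r 54.6 tool y az -115.8
1 d [-0.1 -3.4 -0.1] w [-0.04 -0.05  3.54] tcp [ 455. -142.   79.]
2 d [-0.1 -3.4 -0.1] w [-0.04 -0.05  3.54] tcp [ 456. -139.   79.]
scene glass 658 [575.6  54.2 169.8] az 24.1 lean 19.9
top glass 296 [565.1  70.7 186. ] az 24.2 lean 20.2
```

>>> step_arm([
  {"fingers": 1,"dx": 0,"dy": 0,"dz": 0,"wx": 0,"wy": 0,"wz": 0},
  {"fingers": 0,"dx": 0,"dy": 0,"dz": 0,"wx": 0,"wy": 0,"wz": 0},
  {"fingers": -0.5,"dx": 0,"dy": 0,"dz": 0,"wx": 0,"wy": 0,"wz": 0},
  {"fingers": -0.5,"dx": 0,"dy": 0,"dz": 0,"wx": 0,"wy": 0,"wz": 0},
  {"fingers": -0.5,"dx": 0,"dy": 0,"dz": -15,"wx": 0,"wy": 0,"wz": 0},
  {"fingers": -0.5,"dx": 0,"dy": 0,"dz": -30,"wx": 0,"wy": 0,"wz": 0},
  {"fingers": -0.5,"dx": 0,"dy": 0,"dz": -40,"wx": 0,"wy": 0,"wz": 0},
  {"fingers": -0.5,"dx": 0,"dy": 0,"dz": -40,"wx": 0,"wy": 0,"wz": 0},
  {"fingers": -0.5,"dx": 0,"dy": 0,"dz": -40,"wx": 0,"wy": 0,"wz": 0},
  {"fingers": -0.5,"dx": 0,"dy": 0,"dz": 0,"wx": 0,"wy": 0,"wz": 0},
  {"fingers": -0.5,"dx": 0,"dy": 0,"dz": 0,"wx": 0,"wy": 0,"wz": 0},
])

```text
t: 18.65
position: [454.8, -140.5, 249.9]
orientation: [0.006, 0.975, -0.223, 0.005]
contact_force: [-0.1, 0.4, -0.6]
finger_gap: 64.0
```

```bash
python3 g.py 4; python3 l.py 6; python3 -c "
from h import *
p,R_,s=here(); print(p,s['contact_force'],s['t'])
d=np.load('scene4.npz');W=d['W']
import cv2
a=cv2.imread('pics/scene4.png')[90:350,90:400]; b=cv2.imread('pics/w6.png')
cv2.imwrite('pics/v6.png',np.hstack([cv2.resize(a,(400,335)),cv2.resize(b,(400,335))]))"
```

```text
scene glass 671 [575.6  54.1 170.2] az 24.0 lean 19.8
top glass 302 [565.   71.8 184.8] az 24.2 lean 20.3
handle 465 top 335 113.5 ((453.8411865234375, -145.32066345214844), 9.422757148742676) [ 454.2 -145.5  113.3]
crank 0.56 [263.5, 143.3] [ 482. -155.   62.]
crank_handle 0.79 [263.7, 142.7] [ 482. -155.   62.]
gearbox top 2683 45.524782383905176 ((503.77783203125, -165.98526000976562), (70.1170883178711, 60.02654266357422), 80.53927612304688) [[ 473. -201.   42.]
 [ 534. -132.   47.]]
[ 453.45077229 -141.332288    248.54361619] [ 0.16995491 -0.17836123  0.46723135] 18.9
```

View pics/v6.png

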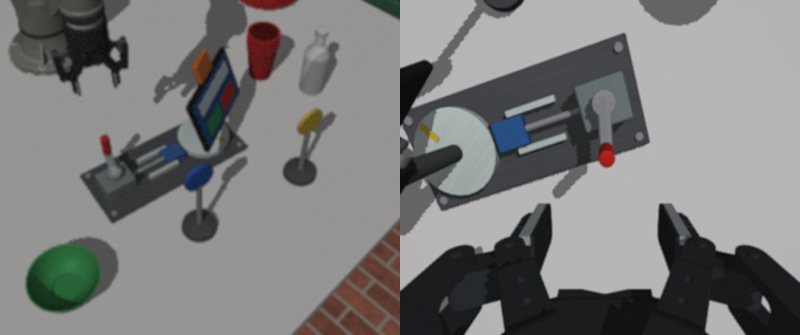

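The right view shows the jaw touching the turntable rim (about 495,135) and the handle turned to its stop (607,157). The left view shows the screen facing the yellow post, and the cups, bottle and bowl upright in place.

```bash
python3 -c "
from workcell import *
print(job_done())"
```

```text
the job is handed in; nothing more can be done
None
```

The tablet now faces the yellow post and leans back 20 degrees, and the clamp is closed on the turntable. I handed the job in at about 19 s; it reports no verdict.

**Tablet:** I moved it by the orange tab only. After the crank was closed, the two fixed cameras measured the screen at 24.0–24.2° azimuth, against 23.7° to the yellow post. That is about 2 mm sideways at the post, within the 20 mm allowed. They measured a lean of 19.8–20.3°.

**Crank:** It went clockwise until it would move no further, held against about 10 N. The handle then measured about 103.5° (1.8 rad) from open, and the last picture shows the jaw on the turntable rim.

**Bystanders and robot:** In the last picture the cups, bottle and bowl stand upright where they were; I did not re-measure their positions. The gripper ended about 130 mm above the handle, with no contact force.

**What went wrong on the way:**
- The first approach to the crank ran two joints into their range limits, with no contact. I backed off and took a wider path.
- The lean readings taken just after I let go of the tablet were 1–2° low (18.2–19.1°). Later readings agreed with the pose the gripper had set, about 19.7°.

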